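# Load the die holder into the warmer by way of the angled rest

## Task

Get the long-handled die holder ready for foil stamping: first move the steel weight that stands before the mouth of the die warmer out of the way, upright on the bench, out of line with the bay. Then lift the die holder out of the rack by its handle, park it on the angled wooden rest with its metal head down in the cradle and let go, take the handle again from the side, and slide the head fully home into the warmer's bay so that it lies flat with the handle pointing straight out. Leave the other things where they are.

Things in the scene. Friction and masses are not known exactly. Their poses are not given: they have to be found in the camera images.
- holder: Die holder, loose, 0.18 kg, starts upright in either rack pocket: aluminium head with brass face, 28 (x) x 36 (y) x 40 mm (z), then on the same axis a wooden handle 20 x 20 mm square, 95 mm long (135 mm in all, the taller thing in the rack). Origin: centre of the brass face, underneath as it stands; z runs along the axis to the handle's end. Centre of mass at z = 31 mm.
- weight: Plain steel cylinder, loose, 40 mm in diameter, 55 mm high, about 0.5 kg, standing on the bench before the warmer's mouth. Origin: centre of its underside, z up.
- rest: Fixed angled rest on a 120 x 80 mm plate: wooden right-angle cradle turned 45 degrees. Origin on the bench, z up. Inner corner: level line along y, 40 mm up. From it the slope rises at 45 degrees to -x for 55 mm, the foot ledge at 45 degrees to +x for 32 mm; cheeks 20 mm high, 48 mm apart inside. Parked, a 36 x 40 mm face is on the slope, brass face on the ledge, handle free, up to -x.
- rest_foot (a point): Point on the rest where the centre of the brass face (the holder's origin) is when the holder is parked: in the rest's frame at x = 9.9, z = 49.9 mm. Axes as the rest's.
- warmer: Fixed die warmer (off): grey metal box 130 x 130 mm, 85 mm high, mouth facing its -x. Origin under its centre, z up. Bay: floor 30 mm up, 46 mm wide, back stop at x = -5, roof over x = -47 to -5 mm (underside 66 mm up). The floor goes on as an open sill to x = -65 mm between two guides 20 mm high, 46 mm apart. The weight starts at x = -105 to -125 mm, near the bay's centre line.
- bay_home (a point): Point at the bay's back stop where the holder's origin is when it lies fully home: at x = -5, y = 0, z = 44 mm in the warmer's frame, 14 mm above the bay floor. Axes as the warmer's: the holder slides in along +x, brass face first, its z axis then pointing along the warmer's -x and its 28 mm thickness upright.
- rack: Dark wooden rack, fixed, 75 mm (x) x 200 mm (y) x 26 mm high, with two pockets 18 mm deep (floor 8 mm above the bench) at y = +55 and -55 mm, about 4 mm loose on each side of a 28 x 36 mm head. Origin under its centre.
- stamp: Bystander: short brass stamp with a round wooden handle, 64 mm high in all, upright in the other pocket of the rack.
- tape: Bystander: roll of paper tape lying flat, 90 mm in diameter, 20 mm high.
- jar: Bystander: small amber jar with a black cap, 52 mm in diameter, 65 mm high.
- brush: Bystander: brush lying on the bench beyond the rest.
Mind the look-alikes: they are no part of the job. Leave any blue or red look-alike of the holder alone. Leave any purple look-alike of the weight alone.

How it is judged:
By the outcome, as a careful person would: the job done as asked, in the order asked, and still so for the second after the job is handed in, with the robot touching nothing.
It also fails if it takes over 72 s, if anything falls off the work surface, if the arm or the gripper's body presses on something with over 40 N, if the wrist force passes 120 N, or if a joint passes its speed limit or range.

## Robot

A 6-joint arm with a two-finger parallel gripper is mounted at the origin on the work surface. World frame = base frame: x ahead of the robot, y to its left, z up, the work surface at z = 0. Lengths are in m, angles in degrees, forces in N, time in s.
With the tool pointing down it reaches from about 0.25 to 0.725 m from the base axis. Payload 9.7 kg.
Tool frame: the origin (TCP) lies at the very end of the fingers, on their centre line; the grasp point (between the pads) lies 19 mm behind it (bot.grip_depth is the distance from the TCP to the grasp point, in m); z points along the fingers, y is the direction in which the jaws open and shut (so a half turn about z gives the same grasp; the last joint's range is limited). The gripper opens to 85 mm and grips with 20 to 120 N. Pads are 22 mm wide; open, the fingers measure 114 mm over their backs; the gripper's body (76 mm by 85 mm) begins 54 mm behind the grasp point. The pads swing forward as they close: fully open they stand 13 mm farther back than shut.
Start: joints at [68.067, 4.979, 10.078, 95.1, 0, 90], TCP at [0.205, 0.51, 0.204] pointing down, gripper open.
Joint ranges: [-179.16, 179.16], [-48.56, 103.87], [-65.8, 70.77], [-126.05, 130.52], [-82.76, 87.17], [-180, 180]. Speed limits (degrees/s): [127.2, 127.2, 147.25, 180, 180, 180].

## Interface

Orientations are given as [roll, pitch, yaw] about the fixed x, y, z axes, in that order (R = Rz(yaw) Ry(pitch) Rx(roll)).
In Python, from workcell import telemetry, optics, order, bot gives the robot as it stands. The module is installed in compiled form; this text tells all that it offers.
- The arm moves only by the shell command python3 -m inch 'ROWS' [FORCE]. ROWS is JSON, a list of rows, each a list of 7 numbers: the shift along the tool's x, y, z in m, then the turn, a rotation vector about the tool's x, y, z in rad, then the closure, from 0 (fully open) to 1 (shut). In form: [[tx, ty, tz, rx, ry, rz, grip], ...]. A call has 1 to 12 rows; each row is the pose to reach, as a shift and turn from the pose commanded when the call began, along the tool's axes at that moment; what a row does not reach only later rows make up. A row lasts 1/12 s, in which the tool goes at most 41.7 mm and 7.16 degrees, less where a joint would pass 70% of its speed; a pose out of reach is approached as far as the arm can. A call with a gripper value outside its range is refused whole. The fingers move at their own pace and stop on an object; FORCE is the grip in N (left out, the last holds). Time passes only in rows, so rows that repeat a pose let the fingers close. It gives the time, the measured TCP pose, the force and the opening at its end, in the units of the state.
- telemetry.get_obs(): the state, without advancing time (a new reading comes with each control period).
- optics.camera(name): name is "side" or "top"; returns (picture, depth): 480x640x3 uint8, red, green, blue; 480x640 float32, m along the optical axis (not along the pixel's ray), 0 where there is no reading.
- optics.camera_info(name): a dict with "camera_matrix" (3x3 intrinsics, pixels), "xyz" and "attitude" of the camera in the world. Camera axes: x right, y down, z forward; pixel columns grow to the right and rows downward; lengths in m; the calibration is good to about 2 mm. A picture is of the moment at which its call begins. camera_info takes no time and is no camera call.
- order.job_done(): hands the job in, once; it reports no verdict.
The state is a dict: "time": time; "q": joint angles; "qd": joint speeds; "joint_efforts": joint torques, N m; "ee_pos": TCP position; "tcp_rot": TCP orientation; "wrist_force": force on the tool from outside, world axes, zero at the start; "torque": the same for the moment, N m; "opening": finger opening in m.
Only numpy, scipy, OpenCV 4.12 (cv2) and the standard library are available. Lean on these libraries where they do the work, as an engineer would, in place of code of your own. Each camera call takes 0.05 s, during which the arm holds its last target. There are 200 camera calls.

## Working session

There is one attempt and no reset: what is moved stays moved. The work goes in short steps, Python scripts to look and compute and a shell command to move; the robot and the scene stay as the last step left them, time stands still between calls to the robot, and variables do not carry over. Pictures are saved under pics/ and viewed, about 8 in all and at most 12, crops included, and the job is handed in when it is done.

```bash
mkdir -p pics; cat > h.py <<'E'
import numpy as np, cv2
from scipy.spatial.transform import Rotation as R
from workcell import telemetry, optics, order, bot
def cam(n):
    p,d=optics.camera(n); i=optics.camera_info(n)
    K=np.array(i["camera_matrix"]); a=np.array(i["attitude"])
    Rm=a if a.shape==(3,3) else R.from_euler('xyz',a,degrees=True).as_matrix()
    v,u=np.mgrid[0:480,0:640]
    c=np.stack([(u-K[0,2])/K[0,0]*d,(v-K[1,2])/K[1,1]*d,d],-1)
    return p,d,c@Rm.T+np.array(i["xyz"])
def save(n,p): cv2.imwrite(f"pics/{n}.png",cv2.cvtColor(p,cv2.COLOR_RGB2BGR))
E
python3 - <<'E'
from h import *
for n in("top","side"):
    p,d,w=cam(n); save(n+"0",p); print(optics.camera_info(n)); np.savez(n+"0",p=p,d=d,w=w)
print(telemetry.get_obs(), bot.grip_depth)
E
```

```text
{'camera_matrix': array([[516.94110361,   0.        , 318.18663249],
       [  0.        , 516.94110361, 250.75183632],
       [  0.        ,   0.        ,   1.        ]]), 'xyz': array([ 0.38668022, -0.08289033,  1.20010915]), 'attitude': array([-169.38838812,    0.86997535,  -90.45061031])}
{'camera_matrix': array([[504.99016494,   0.        , 313.36166871],
       [  0.        , 504.99016494, 241.32944187],
       [  0.        ,   0.        ,   1.        ]]), 'xyz': array([ 0.11361513, -0.71729837,  0.55845067]), 'attitude': array([-120.48515555,   -1.20637866,  -36.17796502])}
{'time': 0.1, 'q': array([6.80686570e+01, 5.00776035e+00, 1.00394064e+01, 9.50984429e+01,
       3.79261421e-04, 8.99980475e+01]), 'qd': array([ 0.02113511, -0.01729991,  0.12348166, -0.02713734, -0.02913913,
        0.04181813]), 'joint_efforts': array([-9.36267206e-04, -5.21560156e+01,  4.65652764e+01,  1.59833551e-02,
       -6.28892872e-05, -7.09947940e-06]), 'ee_pos': array([0.20533591, 0.50998833, 0.20375947]), 'tcp_rot': array([-1.79933203e+02, -3.81537400e-04,  1.58070609e+02]), 'wrist_force': array([-0.18649244,  0.47667073,  1.64834403]), 'torque': array([-0.02071017, -0.01390091, -0.03437756]), 'opening': 0.08566563424121786} 0.0187
```

View pics/top0.png

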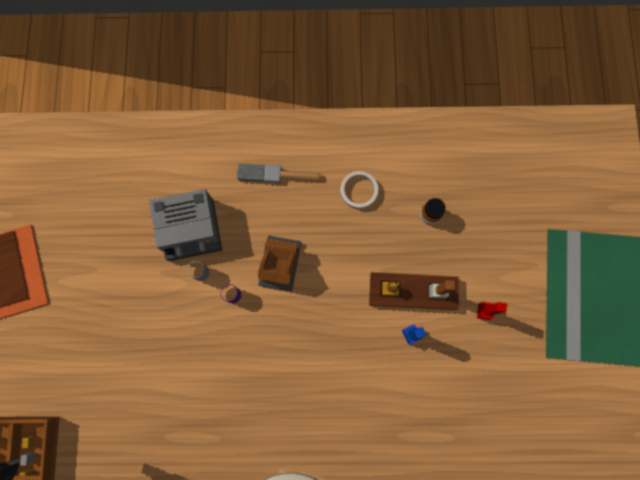

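View pics/side0.png

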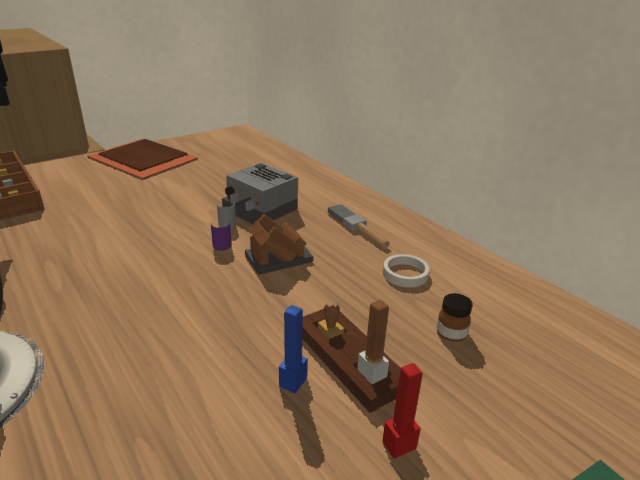

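The top picture shows the holder in the rack's right pocket at top (440,290), with the stamp at (391,289). Its look-alikes are blue (413,333) and red (490,310). The steel weight is at top (199,270) and its purple look-alike at (232,294). The warmer is at (186,225) and the rest at (279,263). I choose the wood and aluminium holder and the grey cylinder.

```bash
python3 - <<'E'
from h import *
T=np.load("top0.npz"); S=np.load("side0.npz")
def fit(name,src,box,z0,z1):
    w=src['w']; u0,v0,u1,v1=box
    q=w[v0:v1,u0:u1].reshape(-1,3); q=q[(q[:,2]>z0)&(q[:,2]<z1)]
    if len(q)<5: print(name,len(q)); return
    c,s,a=cv2.minAreaRect((q[:,:2]*1000).astype(np.float32))
    print(name,len(q),"c",np.round(c,1),"s",np.round(s,1),"a",round(a,1),"z",np.round(np.percentile(q[:,2],[2,50,98])*1000,1))
fit("bench",T,(300,300,360,360),-.1,.1)
fit("bench s",S,(100,300,200,340),-.1,.1)
fit("warmer top",T,(140,180,230,265),.078,.095)
fit("rest plate",T,(250,230,305,295),.004,.02)
fit("rest all",T,(250,230,305,295),.004,.2)
fit("rest hi",T,(250,230,305,295),.06,.2)
fit("rack",T,(360,265,465,318),.02,.032)
fit("holder top",T,(425,270,470,305),.115,.16)
fit("holder head",T,(425,270,470,305),.037,.06)
fit("stamp",T,(375,275,405,300),.05,.08)
fit("weight",T,(185,255,212,285),.045,.07)
fit("purple",T,(220,282,245,305),.045,.07)
fit("holder s",S,(355,295,395,385),.1,.16)
fit("weight s",S,(210,195,240,225),.05,.058)
fit("warmer s",S,(225,160,300,222),.08,.09)
fit("rack s",S,(295,300,410,410),.022,.03)
# circle fits
im=np.vstack([np.hstack([cv2.resize(T['p'][170:310,140:310],(680,560))[:300,:400],cv2.resize(S['p'][180:280,205:305],(400,400))[:300]]),np.hstack([cv2.resize(S['p'][285:415,280:420],(400,300)),cv2.resize(T['p'][260:345,365:520],(400,300))])])
save("crop1",im)
E
```

```text
bench 3583 c [428.4 -91.3] s [137.  134.6] a 89.6 z [-4.6  0.   4.6]
bench s 3986 c [293.9  -9.2] s [109.3 192.8] a 55.6 z [-1.6  0.4  2.4]
warmer top 2849 c [675.4 238.6] s [113.7 131.7] a 10.8 z [80.1 85.  89.7]
rest plate 461 c [585.9  29.3] s [124.8 152.9] a 89.9 z [ 4.3 13.5 18.4]
rest all 1872 c [585.9  29.3] s [124.8 152.9] a 89.9 z [ 5.  53.7 87.7]
rest hi 689 c [575.   25.2] s [72.8 83.9] a 79.1 z [60.4 70.9 91.1]
rack 2313 c [ 514.3 -284.5] s [199.6  76. ] a 86.3 z [21.7 26.  30.7]
holder top 133 c [ 511.6 -338.8] s [21.1 19.6] a 90.0 z [118.6 141.1 145.5]
holder head 108 c [ 511.6 -337.8] s [35.7 27.8] a 87.5 z [39.8 48.1 56.8]
stamp 66 c [ 518.5 -230.4] s [24.8 22.4] a 88.5 z [62.4 67.7 74.1]
weight 61 c [562.6 208.8] s [39.4 38.3] a 83.5 z [46.2 53.1 57.6]
purple 58 c [509.3 132.8] s [38.7 37.9] a 87.9 z [45.9 53.3 57.7]
holder s 580 c [ 511.6 -338.5] s [20.9 21.5] a 84.7 z [101.4 126.9 143.7]
weight s 62 c [551.  193.6] s [151.2  38.5] a 56.1 z [50.3 53.3 56.2]
warmer s 1223 c [659.8 175.8] s [284.5 151.1] a 77.4 z [80.5 85.4 88.7]
rack s 3317 c [ 479.7 -280.2] s [203.1 146.5] a 86.5 z [22.7 25.9 29.2]
```

View pics/crop1.png

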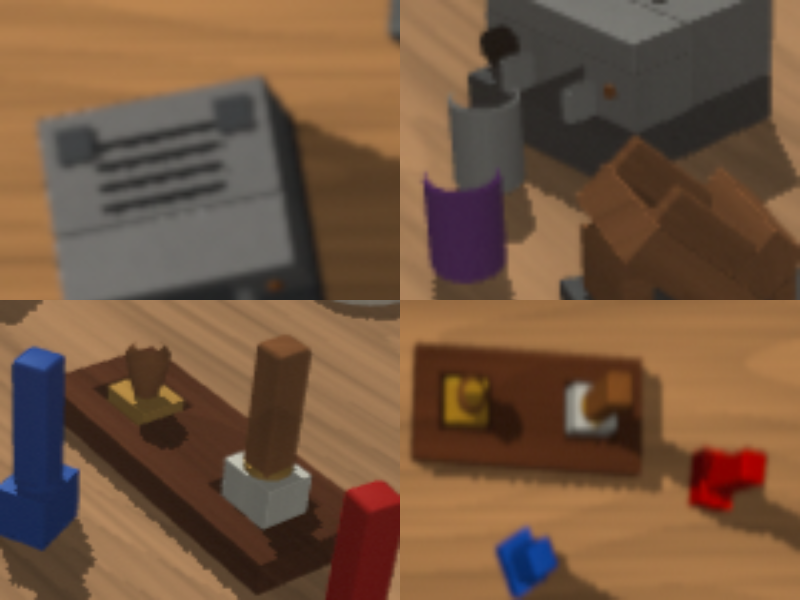

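The crops confirm it: a wood-handled aluminium holder in the rack, and a grey cylinder before the mouth with the purple one nearer the robot. Next I refine the fixture poses and work out the first move.

```bash
cat >> h.py <<'E'
def tool(z,y):
    z=np.array(z,float);z/=np.linalg.norm(z);y=np.array(y,float);y-=z*(y@z);y/=np.linalg.norm(y)
    return np.stack([np.cross(y,z),y,z],1)
def delta(pos,Rt=None,cur=None,flip=True):
    o=telemetry.get_obs(); R0=R.from_euler('xyz',o['tcp_rot'],degrees=True).as_matrix()
    if Rt is None: Rt=R0
    c=[Rt]+([Rt@np.diag([-1,-1,1])] if flip else [])
    rv=min((R.from_matrix(R0.T@x).as_rotvec() for x in c),key=np.linalg.norm)
    t=R0.T@(np.array(pos)-o['ee_pos'])
    print("row",np.round(t,4),np.round(rv,3),"rows t",round(np.linalg.norm(t)/.0417,1),"r",round(np.degrees(np.linalg.norm(rv))/7.16,1))
def st():
    o=telemetry.get_obs();print({k:np.round(o[k],3) for k in('time','q','ee_pos','tcp_rot','wrist_force','opening')})
E
python3 - <<'E'
from h import *
from scipy.optimize import least_squares
T=np.load("top0.npz"); S=np.load("side0.npz")
p=T['p'].astype(int); w=T['w']
hsv=cv2.cvtColor(T['p'],cv2.COLOR_RGB2HSV)
sub=np.zeros((480,640),bool); sub[230:296,252:306]=1
for smax in(60,80,100):
    m=sub&(hsv[...,1]<smax)&(hsv[...,2]<110)
    q=w[m]; print(smax,m.sum(),np.percentile(q[:,2],[5,50,95]))
    q=q[q[:,2]<.025]; print(cv2.minAreaRect((q[:,:2]*1000).astype(np.float32)))
# V fit
q=np.vstack([w[sub],S['w'][215:270,245:315].reshape(-1,3)]); q=q[(q[:,2]>.02)&(q[:,2]<.12)]
def f(a,full=False):
    c,s=np.cos(a[2]),np.sin(a[2]); d=q[:,:2]-a[:2]; X=d[:,0]*c+d[:,1]*s; Y=-d[:,0]*s+d[:,1]*c
    r=q[:,2]-.04-np.abs(X); k=(abs(Y)<.022)&(X>-.037)&(X<.021)
    return np.minimum(abs(r),.008)[k],k
best=[]
for yaw in np.radians([*range(-25,0,1),*range(155,180,1)]):
  for dx in np.arange(-.02,.021,.004):
    for dy in np.arange(-.02,.021,.004):
      r,k=f([.586+dx,.029+dy,yaw]); 
      best.append(((r<.004).sum()-1.0*(r>=.004).sum(),.586+dx,.029+dy,np.degrees(yaw)))
best.sort(reverse=True); print(np.round(best[:6],3))
# warmer roof in plan (both views)
for s,b in((w,(140,180,230,265)),):
    q=s[b[1]:b[3],b[0]:b[2]].reshape(-1,3); q=q[(q[:,2]>.079)&(q[:,2]<.091)]
    q=q[(np.abs(q[:,:2]-[.675,.239])<.09).all(1)]
    print(cv2.minAreaRect((q[:,:2]*1000).astype(np.float32)), len(q))
a=np.radians(10.8)
delta([.5626,.2088,.10],tool([0,0,-1],[-np.sin(a),np.cos(a),0]))
E
```

```text
60 231 [0.00982378 0.01392103 0.01717401]
((581.2017822265625, 23.60953140258789), (76.22190856933594, 117.16748046875), 79.09214782714844)
80 292 [0.00937359 0.01390306 0.01741994]
((581.8262939453125, 23.769977569580078), (77.39167022705078, 118.19038391113281), 79.51190948486328)
100 349 [0.00921491 0.01392103 0.01797193]
((581.6962280273438, 23.06707000732422), (78.75057983398438, 118.5921401977539), 79.54795837402344)
[[ 4.56e+02  5.90e-01  2.50e-02 -9.00e+00]
 [ 4.53e+02  5.90e-01  2.50e-02 -1.00e+01]
 [ 4.50e+02  5.90e-01  2.50e-02 -1.10e+01]
 [ 4.48e+02  5.90e-01  2.50e-02 -8.00e+00]
 [ 4.46e+02  5.90e-01  2.50e-02 -6.00e+00]
 [ 4.45e+02  5.90e-01  2.50e-02 -7.00e+00]]
((675.3738403320312, 238.58303833007812), (113.65612030029297, 131.71878051757812), 10.832647323608398) 2817
row [-0.4439 -0.1458  0.1039] [-0.001 -0.    -0.571] rows t 11.5 r 4.6
```

```bash
python3 -m inch '[[-0.444,-0.146,0.104,0,0,-0.571,0],[-0.444,-0.146,0.104,0,0,-0.571,0],[-0.444,-0.146,0.104,0,0,-0.571,0],[-0.444,-0.146,0.104,0,0,-0.571,0],[-0.444,-0.146,0.104,0,0,-0.571,0],[-0.444,-0.146,0.104,0,0,-0.571,0],[-0.444,-0.146,0.104,0,0,-0.571,0],[-0.444,-0.146,0.104,0,0,-0.571,0],[-0.444,-0.146,0.104,0,0,-0.571,0],[-0.444,-0.146,0.104,0,0,-0.571,0],[-0.444,-0.146,0.104,0,0,-0.571,0],[-0.444,-0.146,0.104,0,0,-0.571,0]]' 60
python3 -m inch '[[0,0,0,0,0,0,0],[0,0,0,0,0,0,0],[0,0,0,0,0,0,0]]'
python3 - <<'E'
from h import *
st(); a=np.radians(10.8)
delta([.5626,.2088,.014],tool([0,0,-1],[-np.sin(a),np.cos(a),0]))
E
```

```text
time: 1.1
ee_pos: [0.5641, 0.2067, 0.0993]
tcp_rot: [-180.0, -0.0, -169.3]
wrist_force: [-0.4, -0.1, 0.9]
opening: 0.0856
time: 1.35
ee_pos: [0.5624, 0.2089, 0.1]
tcp_rot: [180.0, -0.1, -169.2]
wrist_force: [-1.0, 0.5, -0.0]
opening: 0.0852
{'time': np.float64(1.35), 'q': array([2.0369e+01, 1.1058e+01, 5.3080e+00, 8.4307e+01, 1.6000e-02,
       9.6150e+00]), 'ee_pos': array([0.562, 0.209, 0.1  ]), 'tcp_rot': array([ 1.79993e+02, -5.90000e-02, -1.69246e+02]), 'wrist_force': array([-0.989,  0.457, -0.026]), 'opening': np.float64(0.085)}
row [-0.0003 -0.0001  0.086 ] [ 0.    -0.001 -0.001] rows t 2.1 r 0.0
```

```bash
python3 -m inch '[[0,0,0.03,0,0,0,0],[0,0,0.06,0,0,0,0],[0,0,0.086,0,0,0,0],[0,0,0.086,0,0,0,0],[0,0,0.086,0,0,0,1],[0,0,0.086,0,0,0,1],[0,0,0.086,0,0,0,1],[0,0,0.086,0,0,0,1],[0,0,0.086,0,0,0,1],[0,0,0.086,0,0,0,1],[0,0,0.086,0,0,0,1],[0,0,0.086,0,0,0,1]]' 60
python3 -m inch '[[0,0,0,0,0,0,1],[0,0,-0.02,0,0,0,1],[0,0,-0.03,0,0,0,1],[0,0,-0.03,0,0,0,1]]'
python3 - <<'E'
from h import *
st()
delta([.536,.334,.045])
E
```

```text
time: 2.35
ee_pos: [0.5641, 0.2099, 0.0171]
tcp_rot: [179.9, 0.2, -169.2]
wrist_force: [-0.8, 2.5, 8.6]
opening: 0.0369
time: 2.68
ee_pos: [0.5642, 0.2094, 0.0474]
tcp_rot: [180.0, 0.2, -169.2]
wrist_force: [-0.1, -0.0, -5.2]
opening: 0.0367
{'time': np.float64(2.683), 'q': array([ 2.0365e+01,  1.1577e+01,  8.9000e-02,  7.8266e+01, -6.0000e-03,
        9.5860e+00]), 'ee_pos': array([0.564, 0.209, 0.047]), 'tcp_rot': array([ 179.965,    0.242, -169.221]), 'wrist_force': array([-0.126, -0.033, -5.198]), 'opening': np.float64(0.037)}
row [0.0045 0.1277 0.0025] [0. 0. 0.] rows t 3.1 r 0.0
```

```bash
python3 -m inch '[[0,0.02,0,0,0,0,1],[0,0.05,0,0,0,0,1],[0,0.08,0,0,0,0,1],[0,0.11,0,0,0,0,1],[0.004,0.125,0,0,0,0,1],[0.004,0.128,0,0,0,0,1],[0.004,0.128,0,0,0,0,1],[0.004,0.128,0.015,0,0,0,1],[0.004,0.128,0.022,0,0,0,1],[0.004,0.128,0.027,0,0,0,1],[0.004,0.128,0.029,0,0,0,1],[0.004,0.128,0.029,0,0,0,1]]'
python3 - <<'E'
from h import *
p,d,w=cam("side"); save("s1",cv2.resize(p[130:290,160:360],(800,640))[:600])
E
```

```text
time: 3.68
ee_pos: [0.5357, 0.3329, 0.0172]
tcp_rot: [-180.0, 0.1, -169.3]
wrist_force: [-3.4, -2.2, 6.5]
opening: 0.0371
```

View pics/s1.png

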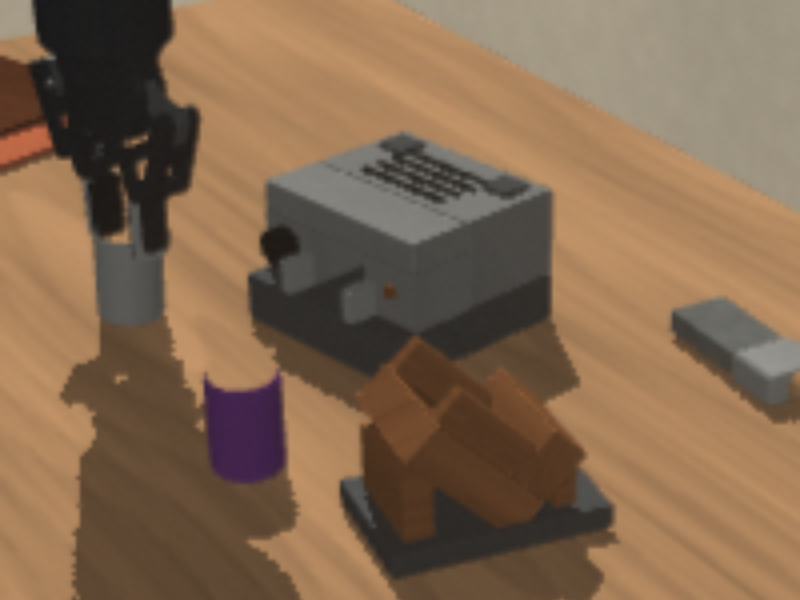

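```bash
python3 - <<'E'
from h import *
p,d,w=cam("side")
for u in (188,192,197): print(u,[(v,*np.round(w[v,u]*1000).astype(int)) for v in range(178,216,3)])
st()
E
```

```text
188 [(178, np.int64(539), np.int64(354), np.int64(71)), (181, np.int64(538), np.int64(353), np.int64(64)), (184, np.int64(536), np.int64(350), np.int64(57)), (187, np.int64(534), np.int64(348), np.int64(51)), (190, np.int64(568), np.int64(436), np.int64(1)), (193, np.int64(521), np.int64(321), np.int64(49)), (196, np.int64(519), np.int64(318), np.int64(43)), (199, np.int64(519), np.int64(319), np.int64(35)), (202, np.int64(520), np.int64(323), np.int64(25)), (205, np.int64(520), np.int64(326), np.int64(16)), (208, np.int64(517), np.int64(320), np.int64(11)), (211, np.int64(518), np.int64(326), np.int64(0)), (214, np.int64(512), np.int64(311), np.int64(0))]
192 [(178, np.int64(528), np.int64(303), np.int64(92)), (181, np.int64(529), np.int64(307), np.int64(83)), (184, np.int64(530), np.int64(312), np.int64(73)), (187, np.int64(531), np.int64(316), np.int64(64)), (190, np.int64(578), np.int64(435), np.int64(-2)), (193, np.int64(527), np.int64(311), np.int64(51)), (196, np.int64(527), np.int64(313), np.int64(43)), (199, np.int64(528), np.int64(316), np.int64(33)), (202, np.int64(526), n
[... 503 characters left out ...]
t64(535), np.int64(301), np.int64(53)), (196, np.int64(540), np.int64(312), np.int64(40)), (199, np.int64(540), np.int64(316), np.int64(30)), (202, np.int64(539), np.int64(316), np.int64(22)), (205, np.int64(539), np.int64(317), np.int64(14)), (208, np.int64(536), np.int64(312), np.int64(9)), (211, np.int64(535), np.int64(310), np.int64(2)), (214, np.int64(529), np.int64(298), np.int64(1))]
{'time': np.float64(3.783), 'q': array([ 3.1880e+01,  1.6281e+01,  2.3500e+00,  7.5981e+01, -4.8000e-02,
        2.1174e+01]), 'ee_pos': array([0.536, 0.333, 0.017]), 'tcp_rot': array([-1.79987e+02,  1.00000e-01, -1.69294e+02]), 'wrist_force': array([-2.792, -2.376,  5.522]), 'opening': np.float64(0.037)}
```

```bash
python3 -m inch '[[0,0,0.001,0,0,0,0.5],[0,0,0,0,0,0,0.4],[0,0,-0.001,0,0,0,0.2],[0,0,-0.001,0,0,0,0],[0,0,-0.001,0,0,0,0],[0,0,-0.03,0,0,0,0],[0,0,-0.07,0,0,0,0],[0,0,-0.11,0,0,0,0],[0,0,-0.15,0,0,0,0],[0,0,-0.19,0,0,0,0],[0,0,-0.19,0,0,0,0]]'
python3 - <<'E'
from h import *
p,d,w=cam("side"); save("s2",cv2.resize(p[60:260,160:360],(600,600)))
p,d,w=cam("top")
q=w[225:300,110:240].reshape(-1,3); q=q[(q[:,2]>.045)&(q[:,2]<.06)&(abs(q[:,0]-.536)<.05)&(abs(q[:,1]-.333)<.05)]
if len(q): print(cv2.minAreaRect((q[:,:2]*1000).astype(np.float32)),len(q))
st()
a=np.radians(-3.7)
Rt=tool([0,0,-1],[-np.sin(a),np.cos(a),0])
delta([.5116,-.338,.20],Rt)
E
```

```text
time: 4.7
ee_pos: [0.5366, 0.335, 0.2147]
tcp_rot: [179.8, 0.6, -169.2]
wrist_force: [0.8, 1.3, 0.2]
opening: 0.0851
((534.9247436523438, 331.7376708984375), (36.7641716003418, 39.70389175415039), 0.9707673788070679) 64
{'time': np.float64(4.8), 'q': array([ 3.1976e+01,  1.6544e+01,  2.3758e+01,  9.6994e+01, -2.0000e-03,
        2.1190e+01]), 'ee_pos': array([0.536, 0.334, 0.207]), 'tcp_rot': array([ 179.923,    0.205, -169.215]), 'wrist_force': array([1.173, 0.056, 0.236]), 'opening': np.float64(0.085)}
row [ 0.1495 -0.656   0.0061] [0.002 0.003 0.253] rows t 16.1 r 2.0
```

View pics/s2.png

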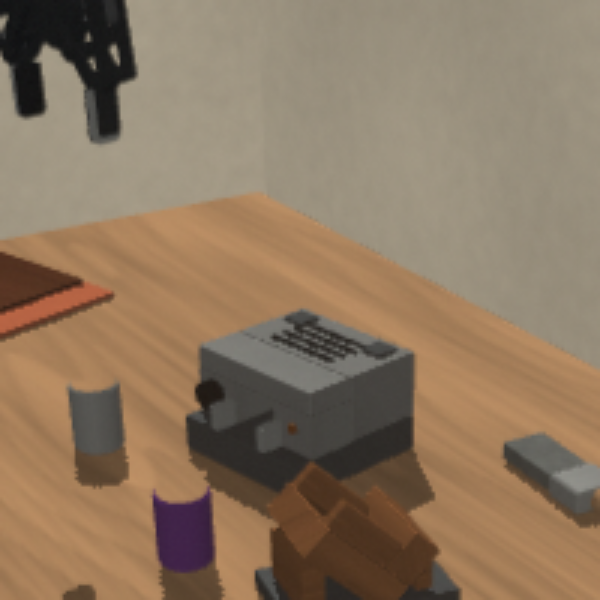

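```bash
python3 - <<'E'
from h import *
p,d,w=cam("side")
q=w[60:115,160:215].reshape(-1,3); q=q[(abs(q[:,0]-.536)<.06)&(abs(q[:,1]-.334)<.08)&(q[:,2]>.1)]
print(len(q),np.percentile(q[:,2],[0,1,2,5,10,20]))
lo=q[q[:,2]<np.percentile(q[:,2],8)]; print(np.round(lo[:10]*1000), telemetry.get_obs()['ee_pos'])
E
```

```text
1519 [0.2486258  0.25064157 0.2523232  0.25771889 0.26575842 0.28028705]
[[518. 381. 262.]
 [527. 374. 262.]
 [529. 374. 262.]
 [532. 376. 261.]
 [533. 372. 262.]
 [538. 379. 260.]
 [515. 374. 262.]
 [517. 373. 262.]
 [519. 372. 262.]
 [522. 375. 261.]] [0.53509345 0.33405778 0.20536068]
```

```bash
python3 -m inch '[[0.02,-0.05,0,0,0,0.1,0],[0.035,-0.09,0,0,0,0.2,0],[0.04,-0.13,0,0,0,0.253,0],[0.05,-0.17,0,0,0,0.253,0],[0.06,-0.21,0,0,0,0.253,0],[0.065,-0.25,0,0,0,0.253,0],[0.07,-0.29,0,0,0,0.253,0],[0.08,-0.33,0,0,0,0.253,0],[0.09,-0.37,0,0,0,0.253,0],[0.1,-0.41,0,0,0,0.253,0.2],[0.11,-0.45,0,0,0,0.253,0.3],[0.12,-0.49,0,0,0,0.253,0.3]]'
python3 - <<'E'
from h import *
st()
a=np.radians(-3.7)
Rt=tool([0,0,-1],[-np.sin(a),np.cos(a),0])
delta([.5116,-.338,.20],Rt)
E
```

```text
time: 5.85
ee_pos: [0.5077, -0.166, 0.2034]
tcp_rot: [180.0, -0.2, 176.3]
wrist_force: [0.4, 0.2, 0.5]
opening: 0.0599
{'time': np.float64(5.85), 'q': array([-1.8102e+01,  2.9440e+00,  7.8220e+00,  9.5037e+01, -1.0000e-03,
       -1.4391e+01]), 'ee_pos': array([ 0.508, -0.166,  0.203]), 'tcp_rot': array([ 1.79961e+02, -1.54000e-01,  1.76289e+02]), 'wrist_force': array([0.364, 0.162, 0.503]), 'opening': np.float64(0.06)}
row [-0.015  -0.1714  0.0033] [ 0.001 -0.003 -0.   ] rows t 4.1 r 0.0
```

```bash
python3 -m inch '[[-0.005,-0.04,0.003,0,0,0,0.3],[-0.01,-0.08,0.003,0,0,0,0.3],[-0.015,-0.12,0.003,0,0,0,0.3],[-0.015,-0.155,0.003,0,0,0,0.3],[-0.015,-0.171,0.003,0,0,0,0.3],[-0.015,-0.171,0.003,0,0,0,0.3],[-0.015,-0.171,0.003,0,0,0,0.3]]'
python3 - <<'E'
from h import *
p,d,w=cam("side"); save("s3",cv2.resize(p[150:450,230:480],(500,600)))
a=np.radians(-3.7)
Rt=tool([0,0,-1],[-np.sin(a),np.cos(a),0])
delta([.5116,-.338,.08],Rt)
E
```

```text
time: 6.43
ee_pos: [0.5122, -0.3359, 0.2005]
tcp_rot: [179.9, -0.1, 176.2]
wrist_force: [0.6, 0.5, 0.3]
opening: 0.06
row [ 0.0005 -0.0032  0.1211] [ 0.001 -0.002 -0.   ] rows t 2.9 r 0.0
```

View pics/s3.png

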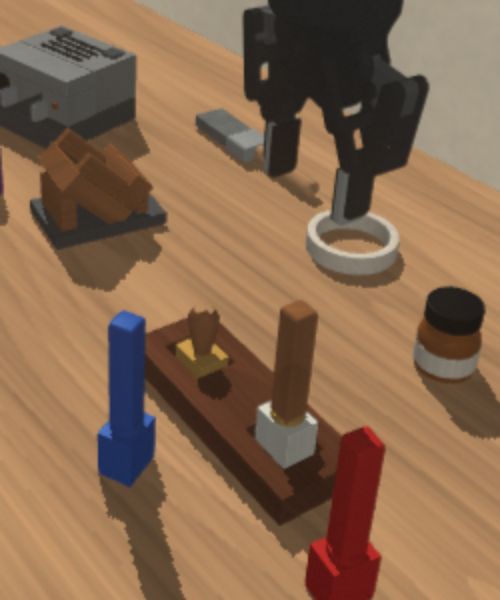

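```bash
python3 -m inch '[[0,-0.002,0.04,0,0,0,0.3],[0,-0.002,0.08,0,0,0,0.3],[0,-0.002,0.11,0,0,0,0.3],[0,-0.002,0.125,0,0,0,0.3],[0,-0.002,0.125,0,0,0,0.3],[0,-0.002,0.125,0,0,0,0.3]]' 60
python3 - <<'E'
from h import *
st()
p,d,w=cam("side"); save("s4",cv2.resize(p[170:430,280:480],(462,600)))
E
```

```text
time: 6.98
ee_pos: [0.5127, -0.3362, 0.0773]
tcp_rot: [180.0, -0.1, 176.4]
wrist_force: [0.6, 0.7, 0.5]
opening: 0.0599
{'time': np.float64(6.983), 'q': array([-3.3256e+01,  1.3044e+01,  5.1200e+00,  8.2152e+01,  6.0000e-03,
       -2.9637e+01]), 'ee_pos': array([ 0.513, -0.336,  0.077]), 'tcp_rot': array([ 1.79957e+02, -6.30000e-02,  1.76381e+02]), 'wrist_force': array([0.647, 0.723, 0.538]), 'opening': np.float64(0.06)}
```

View pics/s4.png

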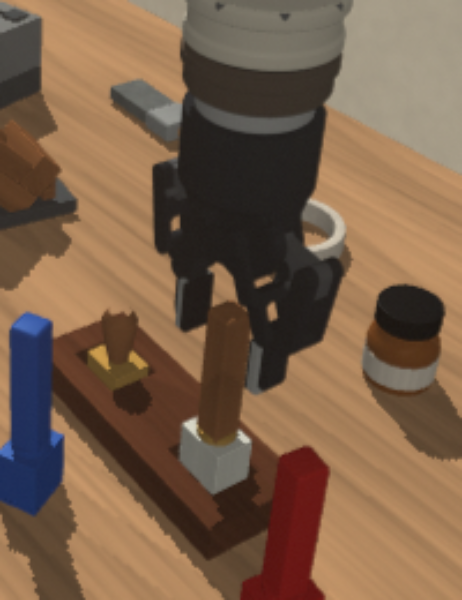

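The holder's handle (225,360 in the crop) stands between the open fingers, and their tips are about 40% of the way down it. They sit some 25 mm behind the reported TCP. Now I close and lift.

```bash
python3 -m inch '[[0,0,0,0,0,0,0.6],[0,0,0,0,0,0,1],[0,0,0,0,0,0,1],[0,0,0,0,0,0,1],[0,0,0,0,0,0,1],[0,0,0,0,0,0,1],[0,0,0,0,0,0,1],[0,0,-0.02,0,0,0,1],[0,0,-0.05,0,0,0,1],[0,0,-0.08,0,0,0,1],[0,0,-0.12,0,0,0,1],[0,0,-0.12,0,0,0,1]]' 80
python3 - <<'E'
from h import *
st()
p,d,w=cam("side"); save("s5",cv2.resize(p[90:390,270:470],(400,600)))
# holder: white head + brown handle points
q=w[90:390,270:470]; hsv=cv2.cvtColor(p[90:390,270:470],cv2.COLOR_RGB2HSV)
m=(abs(q[...,0]-.512)<.05)&(abs(q[...,1]+.337)<.05)&(q[...,2]>.04)
h=q[m]; b=np.arange(.04,.34,.01)
for z in b:
    k=h[(h[:,2]>=z)&(h[:,2]<z+.01)]
    if len(k): 
        kk=m&(q[...,2]>=z)&(q[...,2]<z+.01); print(round(z,2),len(k),np.round(k.min(0)*1000)[:2],np.round(k.max(0)*1000)[:2],np.median(p[90:390,270:470][kk],0))
E
```

```text
time: 8.03
ee_pos: [0.5143, -0.339, 0.2056]
tcp_rot: [-179.7, 0.5, 176.3]
wrist_force: [1.8, -0.4, 0.2]
opening: 0.0192
{'time': np.float64(8.033), 'q': array([-3.3386e+01,  1.3747e+01,  2.0145e+01,  9.5825e+01, -8.0000e-03,
       -2.9662e+01]), 'ee_pos': array([ 0.514, -0.339,  0.206]), 'tcp_rot': array([-179.709,    0.494,  176.277]), 'wrist_force': array([ 1.759, -0.362,  0.166]), 'opening': np.float64(0.019)}
0.13 94 [ 498. -358.] [ 527. -321.] [108.  86.  53.]
0.14 200 [ 497. -359.] [ 527. -320.] [111. 109.  99.]
0.15 202 [ 497. -359.] [ 526. -321.] [112. 110. 101.]
0.16 211 [ 498. -359.] [ 526. -321.] [112. 109. 101.]
0.17 289 [ 497. -359.] [ 526. -321.] [112. 109. 100.]
0.18 130 [ 501. -353.] [ 522. -330.] [84. 57. 36.]
0.19 127 [ 502. -351.] [ 523. -330.] [82. 55. 36.]
0.2 132 [ 501. -351.] [ 522. -330.] [80. 54. 35.]
0.21 135 [ 501. -352.] [ 522. -329.] [79. 54. 35.]
0.22 127 [ 502. -350.] [ 522. -330.] [78. 53. 34.]
0.23 138 [ 501. -361.] [ 522. -322.] [80.  55.5 36.5]
0.24 222 [ 501. -364.] [ 520. -317.] [76. 52. 34.]
0.25 251 [ 501. -364.] [ 520. -315.] [74. 51. 34.]
0.26 294 [ 501. -364.] [ 526. -316.] [75. 51. 34.]
0.27 241 [ 498. -380.] [ 524. -299.] [39. 34. 31.]
0.28 477 [ 497. -386.] [ 524. -294.] [38. 34. 30.]
0.29 365 [ 495. -387.] [ 525. -289.] [37. 33. 30.]
0.3 470 [ 495. -387.] [ 528. -288.] [37. 33. 30.]
0.31 406 [ 494. -387.] [ 531. -287.] [36. 32. 30.]
0.32 431 [ 493. -387.] [ 517. -287.] [35. 32. 30.]
0.33 572 [ 492. -387.] [ 521. -287.] [35. 33. 31.]
0.34 470 [ 497. -383.] [ 520. -299.] [34. 32. 30.]
```

View pics/s5.png

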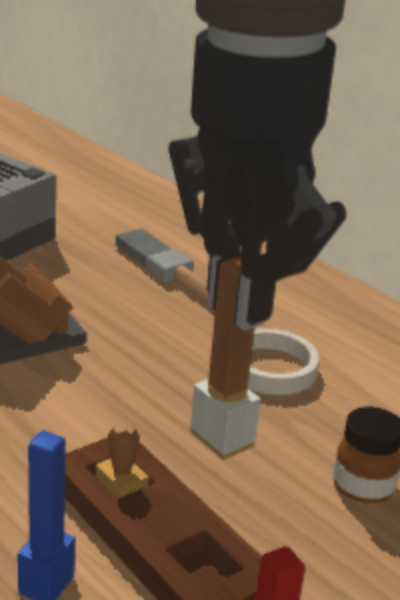

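```bash
python3 - <<'E'
from h import *
from scipy.optimize import minimize
Q=[]
for n,b in(("top",(230,296,252,306)),("side",(210,275,240,320))):
    w=np.mean([cam(n)[2] for _ in range(4)],0); q=w[b[0]:b[1],b[2]:b[3]].reshape(-1,3); Q.append(q[(q[:,2]>.02)&(q[:,2]<.12)])
for name,q in(("top",Q[0]),("side",Q[1]),("both",np.vstack(Q))):
  def f(a):
    c,s=np.cos(a[2]),np.sin(a[2]); d=q[:,:2]-a[:2]; X=d[:,0]*c+d[:,1]*s; Y=-d[:,0]*s+d[:,1]*c
    k=(abs(Y)<.023)&(X>-.038)&(X<.022); r=abs(q[:,2]-.04-np.abs(X))
    return -np.exp(-(r[k]/.003)**2).sum()
  best=min((minimize(f,[x,y,np.radians(-10)],method='Nelder-Mead',options=dict(initial_simplex=[[x,y,-.17],[x+.005,y,-.17],[x,y+.005,-.17],[x,y,-.1]])) for x in(.582,.586,.59,.594) for y in(.018,.023,.028)),key=lambda r:r.fun)
  print(name,np.round(best.x[:2]*1000,1),np.degrees(best.x[2]),best.fun)
a=np.radians(-10.3);c,s=np.cos(a),np.sin(a)
# side cheeks: high points profile in rest y
q=Q[0]; d=q[:,:2]-[.5885,.0245]; X=d[:,0]*c+d[:,1]*s; Y=-d[:,0]*s+d[:,1]*c
hh=q[:,2]-.04-abs(X)
k=(hh>.010)&(X>-.04)&(X<.03); print("cheek Y hist",np.histogram(Y[k],np.arange(-.05,.051,.004)))
Rz=R.from_euler('z',a).as_matrix(); Rt=tool(Rz@[1,0,-1],Rz@[0,1,0])
F=np.array([.5885,.0245,0])+Rz@[.0099,0,.0499]
print("F",F)
delta(F-Rt[:,2]*.0693+[0,0,.09],Rt,flip=False)
E
```

```text
top [589.2  23.8] -10.993661528877093 -457.27007938970354
side [586.3  10.8] -10.14987002163834 -178.93190407311343
both [589.5  25.5] -10.769859697276466 -573.5587028077707
cheek Y hist (array([ 0,  0,  0,  3, 40, 29,  3,  0,  0,  0,  0,  0,  0,  0,  0,  0,  0,
        1, 45, 31,  2,  0,  0,  0,  0]), array([-0.05 , -0.046, -0.042, -0.038, -0.034, -0.03 , -0.026, -0.022,
       -0.018, -0.014, -0.01 , -0.006, -0.002,  0.002,  0.006,  0.01 ,
        0.014,  0.018,  0.022,  0.026,  0.03 ,  0.034,  0.038,  0.042,
        0.046,  0.05 ]))
F [0.59824046 0.02272986 0.0499    ]
row [-0.0136  0.3707  0.0077] [ 0.046 -0.786  0.109] rows t 8.9 r 6.4
```

```bash
python3 -m inch '[[0,0.03,-0.01,0,-0.1,0,1],[0,0.07,-0.02,0.01,-0.22,0.03,1],[0,0.11,-0.02,0.02,-0.34,0.05,1],[0,0.15,-0.02,0.03,-0.46,0.07,1],[0,0.19,-0.02,0.04,-0.58,0.08,1],[0,0.23,-0.02,0.046,-0.7,0.1,1],[0,0.27,-0.01,0.046,-0.786,0.109,1],[-0.01,0.31,0,0.046,-0.786,0.109,1],[-0.013,0.345,0.007,0.046,-0.786,0.109,1],[-0.013,0.369,0.007,0.046,-0.786,0.109,1],[-0.013,0.369,0.007,0.046,-0.786,0.109,1],[-0.013,0.369,0.007,0.046,-0.786,0.109,1]]'
cat >> h.py <<'E'
ry=np.radians(-10.6); RZ=R.from_euler('z',ry).as_matrix(); REST=np.array([.589,.0227,0])
RT=tool(RZ@[1,0,-1],RZ@[0,1,0]); F=REST+RZ@[.0099,0,.0499]
E
python3 - <<'E'
from h import *
st()
delta(F-RT[:,2]*.0693+[0,0,.012],RT,flip=False)
p,d,w=cam("side"); save("s6",cv2.resize(p[100:280,220:360],(466,600)))
q=w[100:290,220:360].reshape(-1,3); hsv=cv2.cvtColor(p[100:290,220:360],cv2.COLOR_RGB2HSV).reshape(-1,3)
# aluminium head: low saturation, bright
m=(hsv[:,1]<60)&(hsv[:,2]>70)&(np.linalg.norm(q-(F+[0,0,.1]),axis=1)<.08)
h=(q[m]-REST)@RZ; ax=np.array([-.7071,0,.7071]); n=np.array([.7071,0,.7071])
for v,nm in((ax,'ax'),(n,'n'),(np.array([0,1,0]),'y')): print(nm,np.round(np.percentile(h@v,[2,50,98])*1000,1))
st()
o=telemetry.get_obs(); t=(o['ee_pos']-REST)@RZ; print('tcp ax,n,y',t@ax,t@n,t[1])
E
```

```text
time: 9.48
ee_pos: [0.5489, 0.034, 0.1889]
tcp_rot: [-180.0, 45.0, 170.0]
wrist_force: [-0.2, -0.7, -1.7]
opening: 0.0188
{'time': np.float64(9.483), 'q': array([ 12.306, -41.294, -40.907,  47.586, -15.575,  16.144]), 'ee_pos': array([0.549, 0.034, 0.189]), 'tcp_rot': array([-179.975,   45.027,  170.037]), 'wrist_force': array([-0.202, -0.687, -1.683]), 'opening': np.float64(0.019)}
row [ 0.0535 -0.0037  0.0568] [0.007 0.    0.008] rows t 1.9 r 0.1
ax [ 98.2 118.2 132.8]
n [ 89.7 104.2 117.4]
y [-16.8 -13.6  11.5]
{'time': np.float64(9.533), 'q': array([ 12.077, -41.294, -40.869,  47.617, -15.48 ,  15.984]), 'ee_pos': array([0.549, 0.032, 0.189]), 'tcp_rot': array([-179.91 ,   45.006,  170.032]), 'wrist_force': array([ 0.229,  0.77 , -1.669]), 'opening': np.float64(0.019)}
tcp ax,n,y 0.16284353210930086 0.10471998139860421 0.002110203551569387
```

View pics/s6.png

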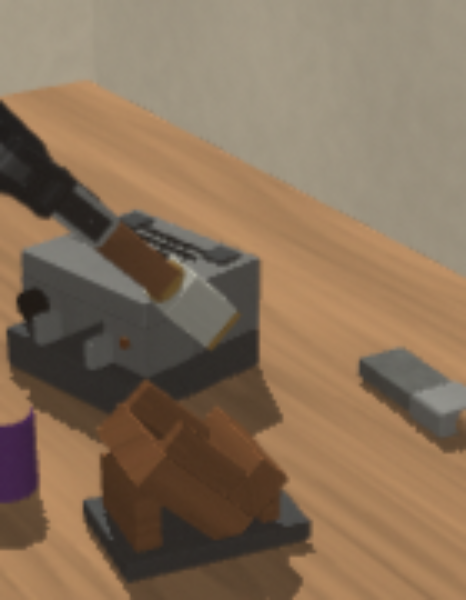

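```bash
python3 -m inch '[[0.02,-0.002,0.02,0.007,0,0.008,1],[0.035,-0.004,0.038,0.007,0,0.008,1],[0.045,-0.004,0.049,0.007,0,0.008,1],[0.053,-0.004,0.057,0.007,0,0.008,1],[0.053,-0.004,0.057,0.007,0,0.008,1],[0.053,-0.004,0.057,0.007,0,0.008,1]]'
python3 - <<'E'
from h import *
st()
delta(F-RT[:,2]*.0693,RT,flip=False)
E
```

```text
time: 10.03
ee_pos: [0.5522, 0.0238, 0.113]
tcp_rot: [180.0, 45.1, 169.0]
wrist_force: [2.9, -1.3, -0.2]
opening: 0.019
{'time': np.float64(10.033), 'q': array([ 11.156, -40.946, -49.194,  38.807, -15.527,  16.047]), 'ee_pos': array([0.552, 0.024, 0.113]), 'tcp_rot': array([179.999,  45.147, 168.969]), 'wrist_force': array([ 2.888, -1.256, -0.218]), 'opening': np.float64(0.019)}
row [0.0119 0.0057 0.008 ] [-0.005  0.003 -0.005] rows t 0.4 r 0.1
```

```bash
python3 -m inch '[[0,0,0,0,0,0,1],[0,0,0,0,0,0,1],[0,0,0,0,0,0,1]]'
python3 - <<'E'
from h import *
st()
delta(F-RT[:,2]*.0693,RT,flip=False)
E
```

```text
time: 10.28
ee_pos: [0.552, 0.0245, 0.1132]
tcp_rot: [-180.0, 45.1, 169.0]
wrist_force: [1.7, -1.1, 0.2]
opening: 0.019
{'time': np.float64(10.283), 'q': array([ 11.242, -40.945, -49.161,  38.869, -15.552,  16.08 ]), 'ee_pos': array([0.552, 0.024, 0.113]), 'tcp_rot': array([-179.994,   45.126,  169.021]), 'wrist_force': array([ 1.729, -1.101,  0.243]), 'opening': np.float64(0.019)}
row [0.0118 0.0051 0.0083] [-0.005  0.002 -0.005] rows t 0.4 r 0.1
```

```bash
python3 -m inch '[[0,0.005,0,0,0,0,1],[0.002,0.005,0.002,0,0,0,1],[0.004,0.005,0.004,0,0,0,1],[0.006,0.005,0.006,0,0,0,1],[0.008,0.005,0.007,0,0,0,1],[0.008,0.005,0.007,0,0,0,1]]'
python3 - <<'E'
from h import *
st()
delta(F-RT[:,2]*.0693,RT,flip=False)
E
```

```text
time: 10.78
ee_pos: [0.5525, 0.0305, 0.1043]
tcp_rot: [179.9, 45.2, 169.1]
wrist_force: [-19.7, 2.1, 16.4]
opening: 0.0193
{'time': np.float64(10.783), 'q': array([ 12.163, -40.56 , -50.006,  37.681, -16.122,  16.713]), 'ee_pos': array([0.553, 0.03 , 0.104]), 'tcp_rot': array([179.938,  45.248, 169.058]), 'wrist_force': array([-19.723,   2.086,  16.418]), 'opening': np.float64(0.019)}
row [ 0.0051 -0.001   0.0025] [-0.003  0.004 -0.004] rows t 0.1 r 0.1
```

```bash
python3 -m inch '[[0,0,-0.002,0,0,0,1],[0.002,0,-0.002,0,0,0,1],[0.004,0,-0.002,0,0,0,1],[0.004,0,-0.002,0,0,0,1]]'
python3 - <<'E'
from h import *
st()
delta(F-RT[:,2]*.0693,RT,flip=False)
E
```

```text
time: 11.12
ee_pos: [0.5475, 0.031, 0.0997]
tcp_rot: [-180.0, 45.0, 169.1]
wrist_force: [-1.7, -0.0, -1.0]
opening: 0.0193
{'time': np.float64(11.117), 'q': array([ 12.417, -41.179, -50.665,  37.923, -16.279,  16.937]), 'ee_pos': array([0.547, 0.031, 0.1  ]), 'tcp_rot': array([-179.979,   45.034,  169.106]), 'wrist_force': array([-1.654, -0.037, -0.967]), 'opening': np.float64(0.019)}
row [-0.0018 -0.0005  0.0028] [-0.004  0.001 -0.004] rows t 0.1 r 0.0
```

```bash
python3 -m inch '[[0.001,0,0.0005,0,0,0,1],[0.002,0,0.001,0,0,0,1],[0.002,0,0.0015,0,0,0,1],[0.002,0,0.0015,0,0,0,1]]'
python3 - <<'E'
from h import *
st()
p,d,w=cam("side"); save("s7",cv2.resize(p[120:280,210:350],(525,600)))
E
```

```text
time: 11.45
ee_pos: [0.5478, 0.0311, 0.0996]
tcp_rot: [180.0, 45.2, 169.1]
wrist_force: [-18.3, 0.6, 12.7]
opening: 0.0189
{'time': np.float64(11.45), 'q': array([ 12.437, -41.249, -50.789,  37.73 , -16.319,  16.948]), 'ee_pos': array([0.548, 0.031, 0.1  ]), 'tcp_rot': array([179.97 ,  45.174, 169.056]), 'wrist_force': array([-18.297,   0.636,  12.701]), 'opening': np.float64(0.019)}
```

View pics/s7.png

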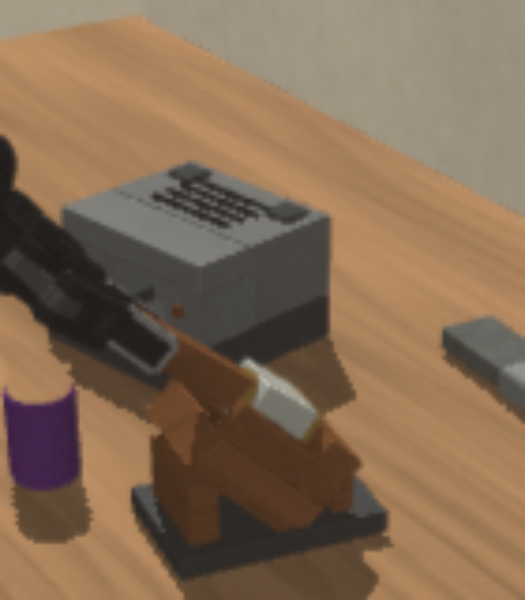

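The head lies between the cheeks, its brass face on the ledge. I release and back off along the handle.

```bash
python3 -m inch '[[0,0,-0.001,0,0,0,0.75],[0,0,-0.001,0,0,0,0.6],[0,0,-0.001,0,0,0,0.4],[0,0,-0.001,0,0,0,0.3],[0,0,-0.001,0,0,0,0.3],[0,0,-0.02,0,0,0,0.3],[0,0,-0.05,0,0,0,0.3],[0,0,-0.085,0,0,0,0.3],[0,0,-0.12,0,0,0,0.3],[0,0,-0.12,0,0,0,0.3]]'
cat > meas.py <<'E'
from h import *
def holder(show=True):
    w=np.mean([cam("side")[2] for _ in range(3)],0); q=w[120:280,200:340].reshape(-1,3)
    h=(q-REST)@RZ; ax=np.array([-.7071,0,.7071]); n=np.array([.7071,0,.7071])
    A,N,Y=h@ax,h@n,h[:,1]
    k=(A>.085)&(A<.175)&(N>.02)&(N<.07)&(abs(Y)<.03)
    print("handle n",np.round(np.percentile(N[k],[2,50,98])*1000,1),"y",np.round(np.percentile(Y[k],[2,50,98])*1000,1),"ax end",np.percentile(A[k],98),k.sum())
    for lo in (.08,.1,.12,.14):
        j=k&(A>lo)&(A<lo+.02); 
        if j.sum()>5: print(lo,j.sum(),"n max",np.percentile(N[j],95),"ymin",np.percentile(Y[j],5),'ymax',np.percentile(Y[j],95))
    k=(A>.03)&(A<.066)&(N>.03)&(N<.07)&(abs(Y)<.03); print("head n98",np.percentile(N[k],[50,95]),k.sum())
E
python3 - <<'E'
from meas import *
st(); holder()
E
```

```text
time: 12.33
ee_pos: [0.4832, 0.0588, 0.1921]
tcp_rot: [-179.5, 44.3, 168.9]
wrist_force: [0.7, 0.1, 1.1]
opening: 0.0599
{'time': np.float64(12.333), 'q': array([ 20.979, -48.552, -42.714,  56.456, -22.249,  24.215]), 'ee_pos': array([0.483, 0.059, 0.192]), 'tcp_rot': array([-179.466,   44.322,  168.931]), 'wrist_force': array([0.652, 0.119, 1.066]), 'opening': np.float64(0.06)}
handle n [20.8 32.6 47.1] y [-11.7  -9.6   5.4] ax end 0.16460460737425692 452
0.08 86 n max 0.04793018791124303 ymin -0.011250527450661183 ymax 0.0015213096479045484
0.1 110 n max 0.04433601469840516 ymin -0.011306642502874801 ymax 0.0019775237560601126
0.12 110 n max 0.03995755592965957 ymin -0.011378039854195904 ymax 0.0018700811968389375
0.14 103 n max 0.03603860640275113 ymin -0.01145898208924411 ymax 0.003676845469937064
head n98 [0.05387164 0.06256305] 208
```

```bash
python3 - <<'E'
from h import *
p,d,w=cam("side"); a=cv2.resize(p[165:275,225:325],(545,600),interpolation=cv2.INTER_CUBIC)
t,_,_=cam("top"); b=cv2.resize(t[225:300,250:310][:, :],(255,319))
im=np.zeros((600,800,3),np.uint8); im[:,:545]=a; im[:319,545:]=b; save("s8",im)
hsv=cv2.cvtColor(p,cv2.COLOR_RGB2HSV); h=(w-REST)@RZ
for v,u in ((0,0),):pass
m=(hsv[...,1]<70)&(hsv[...,2]>80)&(np.linalg.norm(w-F-[0,0,.02],axis=2)<.06)
g=h[m]; print(m.sum()); A=g@[-.7071,0,.7071];N=g@[.7071,0,.7071]
print(np.round(np.percentile(A,[2,50,98])*1000,1),np.round(np.percentile(N,[2,50,98])*1000,1),np.round(np.percentile(g[:,1],[2,98])*1000,1))
st()
E
```

```text
177
[38.4 57.8 74.5] [48.  55.7 62.2] [-20.5  17.5]
{'time': np.float64(12.583), 'q': array([ 20.684, -48.488, -43.336,  56.142, -22.097,  24.023]), 'ee_pos': array([0.483, 0.057, 0.184]), 'tcp_rot': array([-179.147,   43.942,  169.093]), 'wrist_force': array([ 0.094,  0.543, -0.654]), 'opening': np.float64(0.059)}
```

View pics/s8.png

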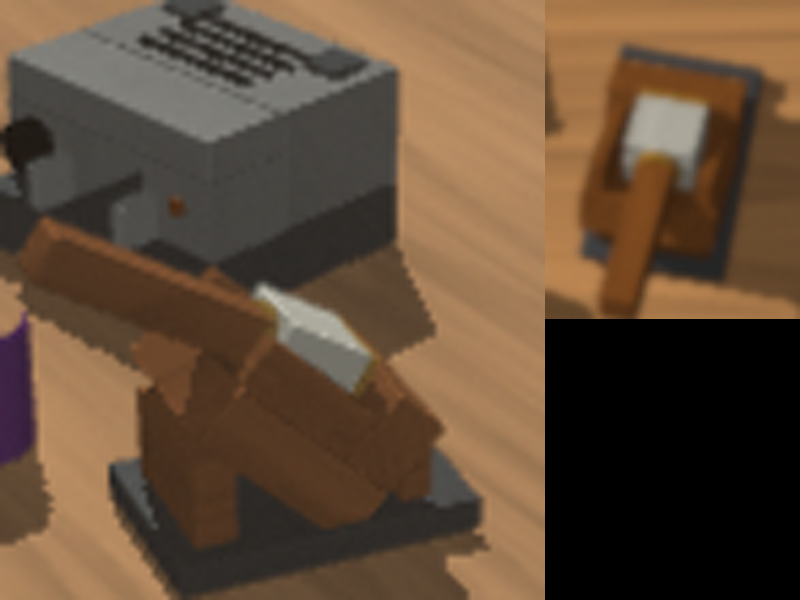

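The head isn't seated. The handle droops about 11° onto the slope's top edge, and the brass face hangs partway up the ledge. I'll press the head down into the corner with closed fingertips, coming from above.

```bash
sed -i 's/REST=np.array(\[.589,.0227,0\])/REST=np.array([.587,.0227,0])/' h.py
python3 - <<'E'
from h import *
t=RZ@[-np.sin(np.radians(20)),0,-np.cos(np.radians(20))]; Rt=tool(t,RZ@[0,1,0])
P=REST+RZ@[.014,-.0015,.069]
print("P",P)
delta([.49,.05,.27],tool([0,0,-1],RZ@[0,1,0]),flip=False)
delta(P-t*.05,Rt,flip=False)
E
```

```text
P [0.60048517 0.01865028 0.069     ]
row [-0.0656 -0.0061 -0.0557] [-0.016  0.767 -0.011] rows t 2.1 r 6.1
row [-0.0534 -0.0129  0.1466] [-0.014  1.116 -0.014] rows t 3.8 r 8.9
```

```bash
python3 -m inch '[[-0.03,0,-0.03,0,0.05,0,0.3],[-0.066,-0.006,-0.056,0,0.15,0,0.3],[-0.066,-0.006,-0.056,0,0.27,0,0.5],[-0.066,-0.006,-0.056,0,0.39,0,0.7],[-0.066,-0.006,-0.056,0,0.51,0,1],[-0.066,-0.006,-0.056,0,0.63,0,1],[-0.066,-0.006,-0.03,0,0.767,-0.011,1],[-0.066,-0.01,0.01,-0.014,0.88,-0.014,1],[-0.064,-0.013,0.05,-0.014,1,-0.014,1],[-0.06,-0.013,0.09,-0.014,1.1,-0.014,1],[-0.055,-0.013,0.12,-0.014,1.116,-0.014,1],[-0.055,-0.013,0.12,-0.014,1.116,-0.014,1]]' 40
python3 - <<'E'
from h import *
st()
t=RZ@[-np.sin(np.radians(20)),0,-np.cos(np.radians(20))]; Rt=tool(t,RZ@[0,1,0])
P=REST+RZ@[.014,-.0015,.069]
delta(P-t*.03,Rt,flip=False)
p,d,w=cam("side"); q=w.reshape(-1,3); 
o=telemetry.get_obs();h=(q-o['ee_pos'])@Rt
k=(abs(h[:,0])<.012)&(abs(h[:,1])<.03)&(h[:,2]<.02)&(h[:,2]>-.1); print("tip z in tool", np.sort(h[k,2])[-12:], k.sum(), "x,y range", np.percentile(h[k][:,:2],[5,95],axis=0))
E
```

```text
time: 13.58
ee_pos: [0.6013, 0.0184, 0.1367]
tcp_rot: [179.9, -20.2, 169.4]
wrist_force: [0.2, 0.4, 0.5]
opening: -0.0
{'time': np.float64(13.583), 'q': array([ -0.147,  34.714,  37.346, 112.472,   3.666,   9.873]), 'ee_pos': array([0.601, 0.018, 0.137]), 'tcp_rot': array([179.935, -20.162, 169.35 ]), 'wrist_force': array([0.241, 0.448, 0.509]), 'opening': np.float64(-0.0)}
row [-0.0225  0.0001  0.0338] [ 0.001 -0.003 -0.001] rows t 1.0 r 0.0
tip z in tool [-0.04804965 -0.04739892 -0.04711196 -0.04707053 -0.04644767 -0.04614569
 -0.0457369  -0.04536347 -0.0452782  -0.04513825 -0.04416823 -0.04409762] 129 x,y range [[-0.00077513 -0.02917097]
 [ 0.01096702 -0.0051225 ]]
```

```bash
python3 -m inch '[[-0.022,0,0.01,0,0,0,1],[-0.022,0,0.034,0,0,0,1],[-0.022,0,0.044,0,0,0,1],[-0.022,0,0.054,0,0,0,1],[-0.022,0,0.06,0,0,0,1],[-0.022,0,0.06,0,0,0,1]]'
python3 - <<'E'
from h import *
st()
o=telemetry.get_obs()
p,d,w=cam("side"); q=w.reshape(-1,3); Rt=R.from_euler('xyz',o['tcp_rot'],degrees=True).as_matrix()
col=p.reshape(-1,3).max(1)
h=(q-o['ee_pos'])@Rt
k=(abs(h[:,0])<.02)&(abs(h[:,1])<.04)&(h[:,2]<.03)&(h[:,2]>-.12)&(col<60); print("dark tip z in tool", np.round(np.sort(h[k,2])[-15:]*1000))
print((telemetry.get_obs()['ee_pos']-REST)@RZ)
E
```

```text
time: 14.13
ee_pos: [0.5996, 0.019, 0.0723]
tcp_rot: [-180.0, -20.1, 169.4]
wrist_force: [0.3, -0.1, 0.5]
opening: 0.0001
{'time': np.float64(14.133), 'q': array([-5.70000e-02,  3.38140e+01,  2.89430e+01,  1.04912e+02,
        3.61000e+00,  9.94000e+00]), 'ee_pos': array([0.6  , 0.019, 0.072]), 'tcp_rot': array([-179.996,  -20.097,  169.372]), 'wrist_force': array([ 0.294, -0.131,  0.473]), 'opening': np.float64(0.0)}
dark tip z in tool [-38. -38. -37. -37. -36. -36. -36. -36. -35. -35. -35. -35. -34. -34.
 -33.]
[ 0.01357457 -0.00112591  0.07353243]
```

```bash
python3 -m inch '[[0,0,0.015,0,0,0,1],[0,0,0.025,0,0,0,1],[0,0,0.029,0,0,0,1],[0,0,0.031,0,0,0,1],[0,0,0.031,0,0,0,1]]'
python3 -m inch '[[0,0,0.001,0,0,0,1],[0,0,0.002,0,0,0,1],[0,0,0.003,0,0,0,1]]'
python3 -m inch '[[0,0,0.001,0,0,0,1],[0,0,0.002,0,0,0,1],[0,0,0.002,0,0,0,1]]'
```

```text
time: 14.6
ee_pos: [0.591, 0.0212, 0.0466]
tcp_rot: [180.0, -19.8, 169.4]
wrist_force: [0.3, -0.5, 0.6]
opening: 0.0004
time: 14.85
ee_pos: [0.5909, 0.0212, 0.046]
tcp_rot: [179.9, -19.6, 169.4]
wrist_force: [4.5, -4.1, 24.7]
opening: -0.0
time: 15.1
ee_pos: [0.591, 0.0213, 0.0459]
tcp_rot: [179.9, -19.4, 169.4]
wrist_force: [5.1, -3.3, 27.4]
opening: 0.0002
```

```bash
python3 -m inch '[[0.002,0,0,0,0,0,1],[0.004,0,0,0,0,0,1],[0.006,0,0,0,0,0,1]]'
python3 -m inch '[[0.002,0,0,0,0,0,1],[0.004,0,0,0,0,0,1],[0.006,0,0,0,0,0,1]]'
python3 - <<'E'
from meas import *
st(); holder()
E
```

```text
time: 15.35
ee_pos: [0.5906, 0.0214, 0.0464]
tcp_rot: [179.9, -18.8, 169.4]
wrist_force: [34.6, -9.0, 11.9]
opening: 0.0003
time: 15.6
ee_pos: [0.5897, 0.0216, 0.0488]
tcp_rot: [179.9, -18.2, 169.4]
wrist_force: [54.5, -13.1, 18.0]
opening: 0.0001
{'time': np.float64(15.6), 'q': array([ 0.239, 30.198, 21.725, 99.426,  3.511, 10.287]), 'ee_pos': array([0.59 , 0.022, 0.049]), 'tcp_rot': array([179.852, -18.228, 169.422]), 'wrist_force': array([ 54.53 , -13.106,  17.996]), 'opening': np.float64(0.0)}
handle n [27.8 39.2 50.4] y [-11.3  -9.4   4.7] ax end 0.163848812550122 452
0.08 79 n max 0.050946886124082186 ymin -0.010913195091350802 ymax 0.0004176673055575716
0.1 102 n max 0.04923874935934946 ymin -0.011030879652162774 ymax 0.0012205889877356115
0.12 108 n max 0.047441352466752025 ymin -0.01123383283168797 ymax 0.0006278314603337672
0.14 103 n max 0.04532013043670329 ymin -0.010971499656466824 ymax -0.0022076056450385795
head n98 [0.05474276 0.06801309] 249
```

```bash
python3 -m inch '[[-0.004,0,0,0,0,0,1],[-0.01,0,-0.004,0,0,0,1],[-0.01,0,-0.02,0,0,0,1],[-0.01,0,-0.04,0,0,0,1],[-0.01,0,-0.06,0,0,0,1],[-0.01,0,-0.06,0,0,0,1]]'
python3 - <<'E'
from meas import *
st(); holder()
E
```

```text
time: 16.25
ee_pos: [0.6087, 0.0181, 0.1015]
tcp_rot: [179.9, -19.6, 169.4]
wrist_force: [-0.0, 0.4, 0.5]
opening: 0.0001
{'time': np.float64(16.25), 'q': array([ -0.124,  34.841,  33.798, 108.276,   3.575,   9.851]), 'ee_pos': array([0.609, 0.018, 0.102]), 'tcp_rot': array([179.917, -19.634, 169.43 ]), 'wrist_force': array([-0.027,  0.357,  0.48 ]), 'opening': np.float64(0.0)}
handle n [34.3 44.9 53.7] y [-11.3  -9.3   5.5] ax end 0.16252306737737898 451
0.08 73 n max 0.05357018982773088 ymin -0.01113853031932289 ymax -0.004797007868166364
0.1 102 n max 0.05360125170412067 ymin -0.011218238366119165 ymax -0.003309737625600819
0.12 104 n max 0.05360289505784379 ymin -0.010800950528188906 ymax -0.0011411276812081134
0.14 113 n max 0.05350274451525739 ymin -0.011057003984210854 ymax -0.0012956704848173567
head n98 [0.04946882 0.05754131] 186
```

The holder now lies flat in the cradle: the handle's top is 53.5 mm up all along its length, with no tilt. Next I take the handle from above and the side.

```bash
cat >> h.py <<'E'
t20=RZ@[-np.sin(np.radians(20)),0,-np.cos(np.radians(20))]; R20=tool(t20,RZ@[0,1,0])
G=REST+RZ@[-.0562,-.0012,.1177]
E
python3 - <<'E'
from h import *
delta(G-t20*.02+[0,0,.06],R20,flip=False)
delta(G-t20*.02,R20,flip=False)
E
python3 -m inch '[[0,0,-0.03,0,0,0,0.8],[0,0,-0.06,0,0,0,0.5],[0,0,-0.08,0,0,0,0.3],[0,0,-0.08,0,0,0,0.3]]' 80
python3 - <<'E'
from h import *
st()
delta(G-t20*.02+[0,0,.04],R20,flip=False)
delta(G-t20*.02,R20,flip=False)
E
```

```text
row [ 0.0994 -0.0005 -0.0695] [0.    0.002 0.   ] rows t 2.9 r 0.0
row [ 0.0789 -0.0006 -0.0131] [0.    0.002 0.   ] rows t 1.9 r 0.0
time: 16.73
ee_pos: [0.6347, 0.0132, 0.1757]
tcp_rot: [179.9, -19.7, 169.4]
wrist_force: [-0.0, -0.0, 0.2]
opening: 0.0481
{'time': np.float64(16.733), 'q': array([ -0.499,  42.537,  53.7  , 120.58 ,   3.443,   9.489]), 'ee_pos': array([0.635, 0.013, 0.176]), 'tcp_rot': array([179.935, -19.708, 169.434]), 'wrist_force': array([-0.017, -0.05 ,  0.171]), 'opening': np.float64(0.048)}
row [ 0.0925 -0.0006  0.0323] [0.001 0.005 0.001] rows t 2.3 r 0.0
row [ 0.079  -0.0007  0.0699] [0.001 0.005 0.001] rows t 2.5 r 0.0
```

```bash
python3 -m inch '[[0.035,0,0,0,0,0,0.3],[0.065,0,0.01,0,0.005,0,0.3],[0.092,-0.001,0.03,0,0.005,0,0.3],[0.079,-0.001,0.07,0,0.005,0,0.3],[0.079,-0.001,0.07,0,0.005,0,0.3],[0.079,-0.001,0.07,0,0.005,0,0.3],[0.079,-0.001,0.07,0,0.005,0,0.3]]'
python3 - <<'E'
from h import *
st()
delta(G+t20*.045,R20,flip=False)
E
```

```text
time: 17.32
ee_pos: [0.5374, 0.0304, 0.1349]
tcp_rot: [180.0, -20.2, 169.4]
wrist_force: [0.4, -0.2, 0.9]
opening: 0.06
{'time': np.float64(17.317), 'q': array([  0.931,  24.25 ,  22.513, 108.078,   3.975,  10.817]), 'ee_pos': array([0.537, 0.03 , 0.135]), 'tcp_rot': array([179.973, -20.195, 169.424]), 'wrist_force': array([ 0.402, -0.183,  0.901]), 'opening': np.float64(0.06)}
row [-0.0004  0.0004  0.0632] [ 0.    -0.003  0.   ] rows t 1.5 r 0.0
```

```bash
python3 -m inch '[[0,0,0.025,0,0,0,0.3],[0,0,0.045,0,0,0,0.3],[0,0,0.058,0,0,0,0.3],[0,0,0.063,0,0,0,0.3],[0,0,0.063,0,0,0,0.3],[0,0,0.063,0,0,0,0.3]]'
python3 - <<'E'
from meas import *
st(); holder()
p,d,w=cam("side"); o=telemetry.get_obs(); h=(w.reshape(-1,3)-o['ee_pos'])@R20; c=p.reshape(-1,3).max(1)
for s in(-1,1):
    k=(c<60)&(abs(h[:,0])<.02)&(s*h[:,1]>.015)&(s*h[:,1]<.06)&(h[:,2]>-.08)&(h[:,2]<0)
    print(s,k.sum(),np.round(np.sort(h[k,2])[-5:]*1000),np.round(np.percentile(h[k,1],[5,95])*1000), np.round(np.percentile(h[k,0],[5,95])*1000))
E
```

```text
time: 17.82
ee_pos: [0.5169, 0.0343, 0.0761]
tcp_rot: [180.0, -20.1, 169.4]
wrist_force: [1.1, 0.1, -0.2]
opening: 0.0597
{'time': np.float64(17.817), 'q': array([  1.327,  21.369,  12.279, 100.606,   4.109,  11.194]), 'ee_pos': array([0.517, 0.034, 0.076]), 'tcp_rot': array([179.954, -20.103, 169.428]), 'wrist_force': array([ 1.109,  0.086, -0.163]), 'opening': np.float64(0.06)}
handle n [34.5 48.5 68.5] y [-11.6  -8.4  29.5] ax end 0.1627637435964467 411
0.08 35 n max 0.053439521652896886 ymin -0.011535471633385154 ymax -0.006224189800075061
0.1 13 n max 0.05922486237832525 ymin -0.01305873501920124 ymax 0.028591616137936985
0.12 182 n max 0.06773648359943875 ymin -0.010763404147351361 ymax 0.02933110759653591
0.14 120 n max 0.06024028259210319 ymin -0.010968907687699873 ymax 0.027488111192438554
head n98 [0.04963346 0.05756254] 182
-1 173 [-40. -40. -40. -39. -39.] [-47. -37.] [-7. 11.]
1 151 [-52. -51. -51. -50. -49.] [27. 34.] [-11.  10.]
```

```bash
python3 -m inch '[[0,0,0.005,0,0,0,0.3],[0,0,0.005,0,0,0,0.5],[0,0,0.005,0,0,0,0.6],[0,0,0.005,0,0,0,1],[0,0,0.005,0,0,0,1],[0,0,0.005,0,0,0,1],[0,0,0.005,0,0,0,1],[0,0,0.005,0,0,0,1],[0,0,0.005,0,0,0,1]]' 100
python3 - <<'E'
from meas import *
st(); holder()
E
```

```text
time: 18.77
ee_pos: [0.514, 0.0347, 0.0701]
tcp_rot: [180.0, -20.2, 169.4]
wrist_force: [0.8, -0.3, 1.6]
opening: 0.0188
{'time': np.float64(18.767), 'q': array([ 1.368, 21.142, 11.294, 99.937,  4.121, 11.231]), 'ee_pos': array([0.514, 0.035, 0.07 ]), 'tcp_rot': array([179.976, -20.192, 169.422]), 'wrist_force': array([ 0.806, -0.317,  1.644]), 'opening': np.float64(0.019)}
handle n [22.9 45.7 68.7] y [-26.4 -12.6  19.1] ax end 0.1627041561468297 697
0.08 72 n max 0.05356243771775431 ymin -0.013408736726653289 ymax -0.006284385704525323
0.1 98 n max 0.052840777488151004 ymin -0.025856035237786557 ymax 0.007192508203258893
0.12 258 n max 0.06375551709531235 ymin -0.02631496763340358 ymax 0.011239033679929364
0.14 209 n max 0.06873853835082093 ymin -0.024981237124334383 ymax 0.025572972295059806
head n98 [0.05009422 0.05762811] 172
```

```bash
python3 -m inch '[[0.003,0,-0.008,0,0,0,1],[0.007,0,-0.02,0,0,0,1],[0.014,0,-0.04,0,0,0,1],[0.024,0,-0.065,0,0,0,1],[0.034,0,-0.095,0,0,0,1],[0.034,0,-0.095,0,0,0,1],[0.034,0,-0.095,0,0,0,1]]'
cat >> h.py <<'E'
# holder in tool frame
TCPg=np.array([.514,.0347,.0701]); Rg=R.from_euler('xyz',[179.976,-20.192,169.422],degrees=True).as_matrix()
O_rel=Rg.T@(REST+RZ@[.011,-.0012,.0506]-TCPg)
H_rel=Rg.T@RZ@np.array([[.7071,0,.7071],[0,1,0],[-.7071,0,.7071]]).T   # columns: -axis, y, n(up face)
WY=10.8; W0=np.array([.6666,.2369,0])
def wt(x,y,z,yaw=None):
    RW=R.from_euler('z',WY,degrees=True).as_matrix(); Rt=RW@H_rel.T
    return W0+RW@np.array([x,y,z])-Rt@O_rel, Rt
E
python3 - <<'E'
from h import *
print(O_rel, "\n", H_rel, np.linalg.det(H_rel)); st()
for n,b in(("top",(140,180,232,266)),("side",(155,225,222,305))):
    w=np.mean([cam(n)[2] for _ in range(6)],0); q=w[b[1]:b[3],b[0]:b[2]] if n=="top" else w[b[0]:b[1],b[2]:b[3]]
    q=q.reshape(-1,3); q=q[(abs(q[:,2]-.085)<.0035)&(np.abs(q[:,:2]-[.675,.239])<.1).all(1)]
    m=cv2.minAreaRect((q[:,:2]*1000).astype(np.float32)); print(n,len(q),m)
    # guides (z 35..52) in warmer frame
    q=w.reshape(-1,3); RW=R.from_euler('z',WY,degrees=True).as_matrix(); h=(q-W0)@RW
    k=(h[:,2]>.040)&(h[:,2]<.056)&(h[:,0]>-.066)&(h[:,0]<-.052)&(abs(h[:,1])<.07)
    print("guides y",np.histogram(h[k,1],np.arange(-.06,.061,.005)))
    k=(h[:,2]>.02)&(h[:,2]<.035)&(h[:,0]>-.062)&(h[:,0]<-.052)&(abs(h[:,1])<.05); print("sill z",np.median(h[k,2]) if k.sum() else 0,k.sum(),np.percentile(h[k,1],[2,98]) if k.sum() else 0)
    k=(h[:,2]>.01)&(h[:,2]<.028)&(abs(h[:,1])<.06)&(h[:,0]<-.04)&(h[:,0]>-.09); print("front x",np.percentile(h[k,0],[10,50,90]) if k.sum() else 0, k.sum())
a,Rt=wt(-.10,0,.046); print(a); delta(a+[0,0,.06],Rt,flip=False)
E
```

```text
time: 19.5
ee_pos: [0.5157, 0.0345, 0.1734]
tcp_rot: [179.9, -20.0, 169.4]
wrist_force: [-0.2, -0.9, -2.0]
opening: 0.019
[-0.08647096  0.00040522 -0.01102432] 
 [[-4.19574755e-01 -3.60373952e-04  9.07710149e-01]
 [ 1.08713861e-04  9.99999894e-01  4.47257964e-04]
 [-9.07710214e-01  2.86344318e-04 -4.19574672e-01]] 0.9999808199999987
{'time': np.float64(19.5), 'q': array([  1.351,  21.108,  22.708, 111.169,   4.114,  11.209]), 'ee_pos': array([0.516, 0.035, 0.173]), 'tcp_rot': array([179.927, -19.98 , 169.445]), 'wrist_force': array([-0.218, -0.943, -2.007]), 'opening': np.float64(0.019)}
top 2462 ((675.2696533203125, 238.87338256835938), (112.20985412597656, 129.02365112304688), 11.012323379516602)
guides y (array([ 0,  0,  0,  0,  0,  0,  7,  4,  0,  0,  0,  0,  0,  0,  0,  0, 13,
       16,  4,  4,  3,  5,  3,  1]), array([-6.00000000e-02, -5.50000000e-02, -5.00000000e-02, -4.50000000e-02,
       -4.00000000e-02, -3.50000000e-02, -3.00000000e-02, -2.50000000e-02,
       -2.00000000e-02, -1.50000000e-02, -1.00000000e-02, -5.00000000e-03,
       -2.77555756e-17,  5.00000000e-03,  1.0
[... 535 characters left out ...]
4]), array([-6.00000000e-02, -5.50000000e-02, -5.00000000e-02, -4.50000000e-02,
       -4.00000000e-02, -3.50000000e-02, -3.00000000e-02, -2.50000000e-02,
       -2.00000000e-02, -1.50000000e-02, -1.00000000e-02, -5.00000000e-03,
       -2.77555756e-17,  5.00000000e-03,  1.00000000e-02,  1.50000000e-02,
        2.00000000e-02,  2.50000000e-02,  3.00000000e-02,  3.50000000e-02,
        4.00000000e-02,  4.50000000e-02,  5.00000000e-02,  5.50000000e-02,
        6.00000000e-02]))
sill z 0.03044120038198722 65 [-0.04842147  0.04811173]
front x [-0.06538804 -0.06460961 -0.06377927] 214
[0.52298437 0.20906282 0.11986487]
row [ 2.560e-02  1.731e-01 -1.000e-04] [ 0.26   0.776 -0.281] rows t 4.2 r 6.9
```

```bash
sed -i 's/\[-.7071,0,.7071\]\]).T /[-.7071,0,.7071]]) /; s/^WY=.*/WY=11.0; W0=np.array([.6665,.2372,0])/' h.py
python3 - <<'E'
from h import *
a,Rt=wt(-.10,0,.046); print(a,Rt[:,2],R.from_matrix(Rt).as_euler('xyz',degrees=True)); delta(a+[0,0,.08],Rt,flip=False)
delta(a+[0,0,.08]+[-.03,-.06,0.04],Rt,flip=False)
E
```

```text
[ 4.95912185e-01  2.03599755e-01 -2.87965733e-04] [ 0.41181127  0.0803397  -0.90771021] [ 179.99313785   24.80799691 -168.97725297]
row [0.015  0.1627 0.1027] [-0.015 -0.776 -0.387] rows t 4.6 r 6.9
row [0.0462 0.0983 0.0715] [-0.015 -0.776 -0.387] rows t 3.1 r 6.9
```

```bash
python3 - <<'E'
from h import *
a,Rt=wt(-.10,0.001,.126); delta(a,Rt,flip=False)
E
python3 -m inch '[[0.03,0.03,0,0,-0.1,-0.05,1],[0.03,0.06,0.02,0,-0.22,-0.1,1],[0.03,0.08,0.04,0,-0.33,-0.15,1],[0.03,0.1,0.06,-0.01,-0.44,-0.2,1],[0.03,0.12,0.08,-0.01,-0.55,-0.26,1],[0.02,0.14,0.09,-0.015,-0.66,-0.32,1],[0.015,0.16,0.1,-0.015,-0.77,-0.387,1],[0.015,0.163,0.103,-0.015,-0.776,-0.387,1],[0.015,0.163,0.103,-0.015,-0.776,-0.387,1],[0.015,0.163,0.103,-0.015,-0.776,-0.387,1]]'
cat > mw.py <<'E'
from h import *
def mw(zlo=.03):
    RW=R.from_euler('z',WY,degrees=True).as_matrix()
    for n in("side","top"):
        L=[cam(n) for _ in range(4)]; w=np.mean([l[2] for l in L],0); p=L[0][0]; hsv=cv2.cvtColor(p,cv2.COLOR_RGB2HSV)
        o=telemetry.get_obs(); Rc=R.from_euler('xyz',o['tcp_rot'],degrees=True).as_matrix(); O=o['ee_pos']+Rc@O_rel; Hc=Rc@H_rel
        l=(w-O)@Hc   # local: x=-axis(forward), y, n(up)
        s=-l[...,0]
        for nm,lo,hi in(("head",.008,.034),("hand",.046,.075),("tail",.115,.13)):
            k=(s>lo)&(s<hi)&(abs(l[...,1])<.026)&(abs(l[...,2])<.022)
            if k.sum()>8: print(n,nm,k.sum(),"y",np.round(np.percentile(l[k][:,1],[3,97])*1000,1),"n",np.round(np.percentile(l[k][:,2],[3,97])*1000,1))
    print("origin est in warmer",np.round((O-W0)@RW*1000,1),"axis",np.round(RW.T@Hc[:,0],3),"n",np.round(RW.T@Hc[:,2],3))
E
python3 - <<'E'
from mw import *
st(); mw()
E
```

```text
row [0.0154 0.1637 0.1028] [-0.015 -0.776 -0.387] rows t 4.6 r 6.9
time: 20.93
ee_pos: [0.4953, 0.204, 0.0799]
tcp_rot: [180.0, 24.8, -168.9]
wrist_force: [0.6, -0.7, -1.0]
opening: 0.0187
{'time': np.float64(20.933), 'q': array([ 25.976, -23.587, -33.094,  56.457,  -6.175,  13.598]), 'ee_pos': array([0.495, 0.204, 0.08 ]), 'tcp_rot': array([ 179.983,   24.771, -168.942]), 'wrist_force': array([ 0.56 , -0.682, -1.02 ]), 'opening': np.float64(0.019)}
side head 187 y [-19.3  13.1] n [-12.6  14.1]
side hand 126 y [-11.9   4.1] n [-8.3  9.9]
side tail 101 y [-22.   14.7] n [-7.4 20.6]
top head 240 y [-20.6  14. ] n [-6.5 15.1]
top hand 153 y [-12.9   5.5] n [-3.6 10.8]
origin est in warmer [-9.950e+01 -1.000e-01  1.259e+02] axis [ 1.    -0.001 -0.001] n [0.001 0.    1.   ]
```

```bash
python3 - <<'E'
from h import *
a,Rt=wt(-.057,0.002,.126); delta(a,Rt,flip=False)
a,Rt=wt(-.057,0.002,.056); delta(a,Rt,flip=False)
a,Rt=wt(-.057,0.002,.0465); delta(a,Rt,flip=False)
E
```

```text
row [-0.0386  0.0021  0.0177] [-0.001 -0.001 -0.   ] rows t 1.0 r 0.0
row [-0.0093  0.0021  0.0813] [-0.001 -0.001 -0.   ] rows t 2.0 r 0.0
row [-0.0053  0.0021  0.0899] [-0.001 -0.001 -0.   ] rows t 2.2 r 0.0
```

```bash
python3 -m inch '[[-0.02,0.002,0.009,0,0,0,1],[-0.038,0.002,0.0175,0,0,0,1],[-0.038,0.002,0.0175,0,0,0,1],[-0.038,0.002,0.0175,0,0,0,1],[-0.025,0.002,0.047,0,0,0,1],[-0.015,0.002,0.068,0,0,0,1],[-0.009,0.002,0.08,0,0,0,1],[-0.009,0.002,0.081,0,0,0,1],[-0.009,0.002,0.081,0,0,0,1]]'
python3 - <<'E'
from mw import *
st(); mw()
a,Rt=wt(-.057,0.002,.0465); delta(a,Rt,flip=False)
E
```

```text
time: 22.08
ee_pos: [0.5362, 0.2136, 0.0092]
tcp_rot: [-180.0, 24.7, -168.9]
wrist_force: [-0.6, -0.7, -0.7]
opening: 0.0187
{'time': np.float64(22.083), 'q': array([ 24.817, -15.133, -34.876,  46.179,  -5.74 ,  12.541]), 'ee_pos': array([0.536, 0.214, 0.009]), 'tcp_rot': array([-179.966,   24.714, -168.942]), 'wrist_force': array([-0.569, -0.673, -0.748]), 'opening': np.float64(0.019)}
side head 168 y [-19.7  13.8] n [-12.7  13.1]
side hand 101 y [-12.8   2.2] n [-9.4  9.3]
side tail 88 y [-24.1  14.8] n [-7.8 20.9]
top head 208 y [-20.6  14.2] n [-8.7 15.1]
top hand 129 y [-12.9   6.3] n [-3.2 11.1]
origin est in warmer [-57.4   2.4  56.9] axis [1.    0.    0.001] n [-0.001  0.     1.   ]
row [ 0.004  -0.0004  0.0096] [0.    0.001 0.   ] rows t 0.2 r 0.0
```

```bash
python3 -m inch '[[0.002,0,0.005,0,0,0,1],[0.004,0,0.0095,0,0,0,1],[0.004,0,0.0095,0,0,0,1]]'
python3 -m inch '[[-0.008,0,0.004,0,0,0,1],[-0.017,0,0.008,0,0,0,1],[-0.026,0,0.012,0,0,0,1],[-0.035,0,0.016,0,0,0,1],[-0.035,0,0.016,0,0,0,1]]'
python3 - <<'E'
from mw import *
st(); mw()
a,Rt=wt(-.005,0.002,.0455); delta(a,Rt,flip=False)
E
```

```text
time: 22.73
ee_pos: [0.537, 0.2138, -0.0016]
tcp_rot: [-180.0, 24.8, -168.9]
wrist_force: [-1.7, -0.2, 0.7]
opening: 0.0187
time: 23.15
ee_pos: [0.5771, 0.2217, -0.0002]
tcp_rot: [-180.0, 24.8, -169.0]
wrist_force: [-0.1, -0.5, -1.1]
opening: 0.0191
{'time': np.float64(23.15), 'q': array([ 23.679,  -8.801, -30.793,  43.701,  -5.288,  11.52 ]), 'ee_pos': array([ 0.577,  0.222, -0.   ]), 'tcp_rot': array([-179.994,   24.841, -168.979]), 'wrist_force': array([-0.145, -0.507, -1.149]), 'opening': np.float64(0.019)}
side head 90 y [-24.8  23.6] n [ 4.1 19.3]
side hand 97 y [-12.4   4.1] n [-13.2  17. ]
side tail 74 y [-18.2  15.6] n [-17.   20.8]
top head 95 y [-20.9  24.6] n [-14.7  15.2]
top hand 126 y [-13.3   6. ] n [-4.2 10.4]
origin est in warmer [-19.1   2.4  46. ] axis [1.    0.001 0.   ] n [-0.  0.  1.]
row [-0.0126 -0.0004  0.0064] [-0.     0.     0.001] rows t 0.3 r 0.0
```

Going in freely at −19 mm. I push on gently to the back stop.

```bash
python3 -m inch '[[-0.003,0,0.0015,0,0,0,1],[-0.006,0,0.003,0,0,0,1],[-0.009,0,0.0045,0,0,0,1],[-0.011,0,0.0055,0,0,0,1],[-0.011,0,0.0055,0,0,0,1]]'
python3 -m inch '[[-0.002,0,0.001,0,0,0,1],[-0.0035,0,0.0017,0,0,0,1],[-0.0035,0,0.0017,0,0,0,1]]'
python3 - <<'E'
from mw import *
st(); mw()
E
```

```text
time: 23.97
ee_pos: [0.5876, 0.2238, -0.0007]
tcp_rot: [-180.0, 24.8, -169.0]
wrist_force: [-0.4, -0.6, -1.7]
opening: 0.0187
time: 24.22
ee_pos: [0.5885, 0.224, -0.0019]
tcp_rot: [-180.0, 24.5, -168.9]
wrist_force: [-20.8, -4.5, 9.7]
opening: 0.019
{'time': np.float64(24.217), 'q': array([ 23.35 ,  -6.796, -29.094,  43.701,  -5.072,  11.178]), 'ee_pos': array([ 0.588,  0.224, -0.002]), 'tcp_rot': array([-179.976,   24.501, -168.901]), 'wrist_force': array([-20.779,  -4.55 ,   9.653]), 'opening': np.float64(0.019)}
side head 14 y [-8.9 22.8] n [12.1 15.9]
side hand 133 y [-23.9   3.9] n [-19.9  10.3]
side tail 88 y [-22.   15.8] n [-8.  21.2]
top hand 213 y [-20.8  23.8] n [-16.9  10.7]
origin est in warmer [-5.   2.5 44. ] axis [ 1.     0.001 -0.005] n [0.005 0.001 1.   ]
```

```bash
python3 -m inch '[[0.001,0,-0.0005,0,0,0,1],[0.001,0,-0.0005,0,0,0,1],[0.001,0,-0.0005,0,0,0,0.75],[0.001,0,-0.0005,0,0,0,0.65],[0.001,0,-0.0005,0,0,0,0.55],[0.001,0,-0.0005,0,0,0,0.4],[0.001,0,-0.0005,0,0,0,0.3],[0.001,0,-0.0005,0,0,0,0.3],[0.001,0,-0.0005,0,0,0,0.3]]'
python3 -m inch '[[0,0,-0.015,0,0,0,0.3],[0,0,-0.035,0,0,0,0.3],[0,0,-0.06,0,0,0,0.3],[0,0,-0.1,0,0,0,0.3],[0,0,-0.14,0,0,0,0.3],[0,0,-0.18,0,0,0,0.3],[0,0,-0.2,0,0,0,0.3],[0,0,-0.2,0,0,0,0.3],[0,0,-0.2,0,0,0,0.3]]'
python3 - <<'E'
from h import *
RW=R.from_euler('z',WY,degrees=True).as_matrix()
st()
ims=[]
for n,b in(("side",(150,270,200,300)),("top",(170,310,140,310))):
    L=[cam(n) for _ in range(4)]; w=np.mean([l[2] for l in L],0); p=L[0][0]; ims.append(cv2.resize(p[b[0]:b[1],b[2]:b[3]],(400,480)))
    h=(w-W0)@RW; k=(h[...,0]<-.07)&(h[...,0]>-.17)&(abs(h[...,1])<.03)&(h[...,2]>.025)&(h[...,2]<.075); g=h[k]
    print(n,k.sum(),"tail x",np.percentile(g[:,0],[1,3])*1000)
    for x in(-.135,-.115,-.095,-.08):
        j=g[abs(g[:,0]-x)<.008]; 
        if len(j)>5: print(x,len(j),"y",np.round(np.percentile(j[:,1],[4,96])*1000,1),"z",np.round(np.percentile(j[:,2],[4,96])*1000,1))
save("s9",np.hstack(ims))
E
```

```text
time: 25.37
ee_pos: [0.5899, 0.2242, -0.0008]
tcp_rot: [-180.0, 24.8, -168.9]
wrist_force: [-0.9, -0.8, 0.8]
opening: 0.0597
time: 26.12
ee_pos: [0.5079, 0.2086, 0.1824]
tcp_rot: [180.0, 25.0, -169.0]
wrist_force: [0.1, -0.8, -0.4]
opening: 0.0597
{'time': np.float64(26.117), 'q': array([ 25.805, -21.878, -20.688,  66.937,  -6.136,  13.427]), 'ee_pos': array([0.508, 0.209, 0.182]), 'tcp_rot': array([ 179.962,   24.972, -168.95 ]), 'wrist_force': array([ 0.076, -0.833, -0.392]), 'opening': np.float64(0.06)}
side 319 tail x [-140.48449605 -139.93017047]
-0.135 89 y [-10.2   7.7] z [36.5 54.8]
-0.115 64 y [-10.5   5.9] z [37.  54.8]
-0.095 64 y [-10.2   5.7] z [37.5 55.4]
-0.08 61 y [-10.3   5.9] z [38.  55.1]
top 308 tail x [-140.08759273 -138.71143677]
-0.135 59 y [-11.    6.6] z [41.2 55. ]
-0.115 73 y [-11.3   7.5] z [42.7 55.7]
-0.095 70 y [-11.3   7.4] z [41.4 55.8]
-0.08 70 y [-11.    7.7] z [40.5 55.5]
```

View pics/s9.png

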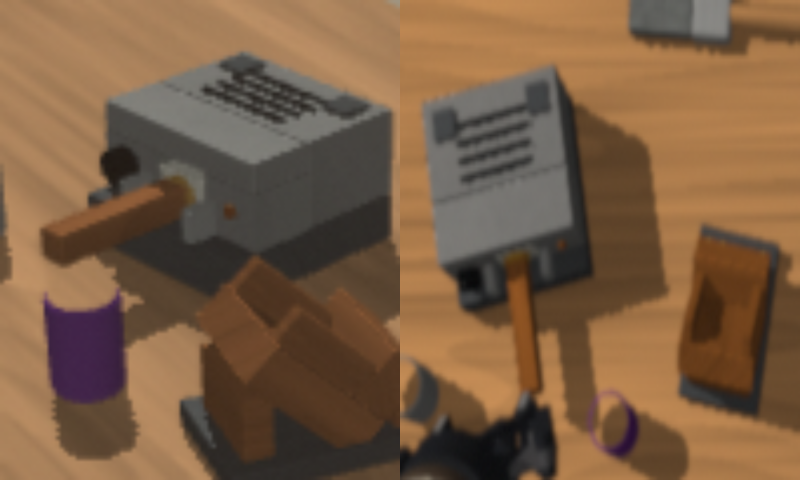

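The head is fully in the bay, with the handle at left (120,220) and right (525,320) pointing straight out and level. Its end is at −140 mm, which is exactly home. The purple weight and the rest are undisturbed, and the gripper is clear.

```bash
python3 -c "
from workcell import order
print(order.job_done())"
```

```text
the job is handed in; nothing more can be done
None
```

The die holder is fully home in the warmer's bay, lying flat with its handle pointing straight out. I handed the job in at about 26 s of the 72 s allowed.

- **Weight:** I moved it upright to about (0.535, 0.332), roughly 115 mm to the side of the bay line. I last measured it just after setting it down.
- **Parking:** The first release left the holder about 11° off, hung up on the ledge. I pressed the head down with closed fingertips (about 58 N at the wrist). It then measured flat in the cradle with the gripper clear.
- **Insertion:** I took the handle again from above and the side and slid the head in until it met the back stop. I then let go and backed off.

**Last checks:** The handle end is at x = −140 mm in the warmer's frame, exactly the home position. Its top is level at about 55 mm along its length, and it is straight, about 1 to 2 mm off the bay's centre line. The wrist showed no contact force. The purple weight looked undisturbed; I did not re-check the other bystanders.

**Disagreement:** The real fingertips sat about 30 mm behind the reported TCP. I allowed for that in the later grasps.

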